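# Set up the seal-issue counter: terminal on its kickstand, tubs righted and covered

### The job

Get the parts counter ready: fully unfold the orange kickstand on the back of the stock terminal and stand the terminal up on it in the middle of the green mat. Stand every toppled tub upright on the counter and set the cover of the same colour on it so that it sits seated and level. Do not disturb the steel sleeve, the oil bottle or the carton.

Things in the scene. Friction and masses are not known exactly. Their poses are not given: they have to be found in the camera images.
- mat: Flat square rubber mat with a green middle, 190 x 190 x 3 mm, fixed on the counter. Origin: centre of its underside; z up.
- terminal: Black hand-held stock terminal, yellow ends, 150 x 56 x 16 mm (kickstand extra), 0.24 kg. Starts lying on its screen, back up. Origin: centre of the screen face; own x to its top edge (bottom edge at x = -75 mm), y across, z out of its back (at 16 mm). Its long sides, 56 mm apart, can be gripped. Standing on its bottom edge and the open kickstand it leans back (top towards the kickstand side) about 15.5 degrees from upright.
- terminal_bottom (a point): Middle of the terminal's bottom edge, on the back side (own x = -75 mm, z = 16 mm).
- kickstand (a joint): Angle of the orange kickstand: 0 = folded flat on the terminal's back, 0.55 rad = fully unfolded, against its stop. The hinge is stiff enough (0.04 N m) to stay where it is left. It carries the terminal once it is open past 0.45.
- kickstand_hinge (a point): Middle of the kickstand hinge line, which runs across the terminal (own y) at x = +25, z = 20 mm in its frame. Folded, the kickstand is a flat orange bar 98 x 30 x 8 mm lying on the back from here towards the bottom edge (its mid-plane through the hinge line); its free end swings up off the back. It can be pinched by its long sides, 30 mm apart.
- kickstand_foot (a point): Middle of the kickstand's free end (black rubber tip), 98 mm from the hinge.
- tub_red: Open red square tub, 48 x 48 mm and 60 mm tall, 4 mm walls (opening 40 x 40 mm), about 0.1 kg; it starts lying on one side. Origin: its centre, 30 mm from base and rim, 24 mm from each side. Own x points along the tub from the base out of the mouth, so x is straight up when the tub stands. May be absent.
- tub_red_rim (a point): Centre of the mouth of the red tub, level with its rim (own x = +30 mm).
- lid_red: Loose red cover of the red tub, 35 g: plate 54 x 54 x 5 mm, round plug below (34 mm across, 8 mm deep; 3 mm play in the mouth), black round knob on top (20 mm across, 24 mm tall). Starts standing on its plug. Origin: centre of the plate's underside, which lies on the rim when seated. z up, out of the knob. Present even if its tub is absent; it may then stay where it is.
- tub_yellow: Open yellow square tub, 48 x 48 mm and 60 mm tall, 4 mm walls (opening 40 x 40 mm), about 0.1 kg; it starts lying on one side. Origin: its centre, 30 mm from base and rim, 24 mm from each side. Own x points along the tub from the base out of the mouth, so x is straight up when the tub stands. May be absent.
- tub_yellow_rim (a point): Centre of the mouth of the yellow tub, level with its rim (own x = +30 mm).
- lid_yellow: Loose yellow cover of the yellow tub, 35 g: plate 54 x 54 x 5 mm, round plug below (34 mm across, 8 mm deep; 3 mm play in the mouth), black round knob on top (20 mm across, 24 mm tall). Starts standing on its plug. Origin: centre of the plate's underside, which lies on the rim when seated. z up, out of the knob. Present even if its tub is absent; it may then stay where it is.
- tub_blue: Open blue square tub, 48 x 48 mm and 60 mm tall, 4 mm walls (opening 40 x 40 mm), about 0.1 kg; it starts lying on one side. Origin: its centre, 30 mm from base and rim, 24 mm from each side. Own x points along the tub from the base out of the mouth, so x is straight up when the tub stands. May be absent.
- tub_blue_rim (a point): Centre of the mouth of the blue tub, level with its rim (own x = +30 mm).
- lid_blue: Loose blue cover of the blue tub, 35 g: plate 54 x 54 x 5 mm, round plug below (34 mm across, 8 mm deep; 3 mm play in the mouth), black round knob on top (20 mm across, 24 mm tall). Starts standing on its plug. Origin: centre of the plate's underside, which lies on the rim when seated. z up, out of the knob. Present even if its tub is absent; it may then stay where it is.
- sleeve: Bystander: upright steel sleeve, 60 mm across, 55 mm tall. Origin: centre of its underside.
- oil: Bystander: white oil bottle with a red cap, 52 mm across, 85 mm tall. Origin: centre of its underside.
- carton: Bystander: cardboard carton, 70 x 90 x 50 mm tall. Origin: centre of its underside.

How it is judged (in metres and radians):
On the way, in this order (a step that is already met when the one before it is completed fails the run):
1. the kickstand is unfolded (value of joint kickstand above 0.45 rad), for 0.2 s.
2. the terminal stands on its bottom edge and kickstand on the mat, let go (value of joint kickstand above 0.45 rad and angle between terminal's own x axis and vertical between 0.12 and 0.45 rad and z of each of terminal_bottom, kickstand_foot in the frame of mat below 0.014 m and horizontal distance between terminal and mat below 0.055 m and contact force between terminal and the fingers below 0.05 N), for 0.3 s.
At the end, for the whole second after the job is handed in: Terminal rests on its bottom edge and its kickstand (open past 0.45 rad), leaning 7-26 degrees, centre within 55 mm of the mat centre. Every tub stands upright (0.1 rad) on the counter, its own-colour cover within 6 mm of the rim centre and parallel to the rim (0.08 rad). All at rest (all of step 2 and linear speed of each of terminal, tub_red, tub_yellow, tub_blue below 0.02 m/s and angle between each of tub_red, tub_yellow, tub_blue's own x axis and vertical below 0.1 rad and height (world z) of each of tub_red, tub_yellow, tub_blue below 0.037 m and distance between lid_red and tub_red_rim below 0.006 m and angle between the z axis of lid_red and the x axis of tub_red, either way round below 0.08 rad and angle between each of lid_red, lid_yellow, lid_blue's own z axis and vertical below 0.15 rad and distance between lid_yellow and tub_yellow_rim below 0.006 m and angle between the z axis of lid_yellow and the x axis of tub_yellow, either way round below 0.08 rad and distance between lid_blue and tub_blue_rim below 0.006 m and angle between the z axis of lid_blue and the x axis of tub_blue, either way round below 0.08 rad); the robot touches nothing.
It fails at once if the steel sleeve is pushed more than 4 cm from its place or knocked over (distance of sleeve from where it was at the start of the episode above 0.04 m or angle between sleeve's own z axis and vertical above 0.5 rad).
It fails at once if the oil bottle is pushed more than 4 cm from its place or knocked over (distance of oil from where it was at the start of the episode above 0.04 m or angle between oil's own z axis and vertical above 0.5 rad).
It fails at once if the carton is pushed more than 4 cm from its place or knocked over (distance of carton from where it was at the start of the episode above 0.04 m or angle between carton's own z axis and vertical above 0.5 rad).
Of tub_red, tub_yellow, tub_blue only 2 to 3 are there at a start; the rules pass over those that are not, and their reading is None.
At some moment in a run one of lid_red, lid_yellow, lid_blue may be knocked a few centimetres aside while the robot is not near it.
Once in a run the grip may slacken for a moment while it holds something.
It also fails if it takes over 210 s, if anything falls off the work surface, if the arm or the gripper's body presses on something with over 40 N, if the wrist force passes 120 N, or if a joint passes its speed limit or range.

### The arm

A 6-joint arm with a two-finger parallel gripper is mounted at the origin on the work surface. World frame = base frame: x ahead of the robot, y to its left, z up, the work surface at z = 0. Lengths are in mm, angles in rad, forces in N, time in s.
With the tool pointing down it reaches from about 350 to 975 mm from the base axis. Payload 4.9 kg.
Tool frame: the origin (TCP) lies on the centre line of the jaws, within the pads' length; the fingertips stand 22 mm ahead of it and the grasp point (between the pads) lies 3 mm ahead of it; z points along the fingers, x is the direction in which the jaws open and shut, and the axes are right-handed (so a half turn about z gives the same grasp; the last joint's range is limited). The gripper opens to 85 mm and grips with 20 to 120 N. Pads are 22 mm wide; open, the fingers measure 114 mm over their backs; the gripper's body (76 mm by 85 mm) begins 54 mm behind the grasp point. The pads swing forward as they close: fully open they stand 13 mm farther back than shut.
Start: joints at [-1.271, 0.053, 1.613, -0, 1.476, -0.119], TCP at [254.158, -570.969, 253.304] pointing down, gripper open.
Joint ranges: [-3.01, 3.01], [-1.01, 2.22], [0.06, 2.58], [-1.02, 4.17], [0.09, 2.62], [-3.14, 3.14]. Speed limits (rad/s): [2.57, 2.57, 3.14, 3.14, 3.14, 3.14].

### API

Orientations are given as a unit quaternion [x, y, z, w].
In Python, from rig import arm gives the robot as it stands.
- The arm moves only by the tool carry_out, never from a script. Its argument "targets" is a list of rows, each a list of 3 entries, a list of its own where there are three numbers: the finger opening in m, from 0 to 0.0854, then the shift along the tool's x, y, z in m, then the turn about the tool's z in rad. In form: [[claw, [dx, dy, dz], turn], ...]. A call has 1 to 12 rows; each row is the pose to reach, as a shift and turn from the pose commanded when the call began, along the tool's axes at that moment; what a row does not reach only later rows make up. A row lasts 1/8 s, in which the tool goes at most 62.5 mm and 10.7 degrees, less where a joint would pass 70% of its speed; a pose out of reach is approached as far as the arm can. A call with a gripper value outside its range is refused whole. The fingers move at their own pace and stop on an object; the grip force is fixed at half the most. Time passes only in rows, so rows that repeat a pose let the fingers close. It gives the time, the measured TCP pose, the force and the opening at its end, in the units of the state.
- arm.observe(): the state, without advancing time (a new reading comes with each control period).
- arm.snapshot(name): name is "scene" or "top" or "wrist"; returns a dict with "image" (400x640x3 uint8, red, green, blue), "range_z" (400x640 float32, mm along the optical axis (not along the pixel's ray), 0 where there is no reading), "fovy" (degrees; the focal length in pixels is half the picture's height over the tangent of half this angle, whatever the lens; pixels are square), "cx", "cy" (the principal point, pixels), "rvec" (rotation vector, rad) and "tvec" (3), from world to camera coordinates, as OpenCV has them; the wrist camera has in their place "mount" (4x4, takes a point from camera to tool coordinates, whose origin is the TCP and whose axes are the tool frame's). Camera axes: x right, y down, z forward; pixel columns grow to the right and rows downward; lengths in mm; the calibration is good to about 2 mm. A picture is of the moment at which its call begins: read the wrist's pose just before it.
- arm.job_done(): hands the job in, once; it reports no verdict.
The state is a dict: "clock": time; "joints": joint angles; "dq": joint speeds; "effort": joint torques, N m; "tool_pos": TCP position; "orientation": TCP orientation; "force": force on the tool from outside, world axes, zero at the start; "ft_torque": the same for the moment, N m; "grip_width": finger opening in mm.
Only numpy, scipy, OpenCV 4.12 (cv2) and the standard library are available. Lean on these libraries where they do the work, as an engineer would, in place of code of your own. Each camera call takes 0.05 s, during which the arm holds its last target. There are 200 camera calls.

## Working session

There is one attempt and no reset: what is moved stays moved. The work goes in short steps, Python scripts to look and compute and a tool call to move; the robot and the scene stay as the last step left them, time stands still between calls to the robot, and variables do not carry over. Pictures are saved under pics/ and viewed, about 12 in all and at most 16, crops included, and the job is handed in when it is done.

Besides the shell and the picture viewer there is one more tool, called after "Request:" as a command line: name --argument value ..., lists and objects as JSON in quotes. carry_out: Moves the arm, as the interface text tells. Its arguments: {"type":"object","properties":{"targets":{"type":"array","items":{"type":"array"}}},"required":["targets"]}

```bash
mkdir -p pics; ls
cat > h.py <<'E'
import numpy as np, cv2
from scipy.spatial.transform import Rotation as R
from rig import arm
def snap(name):
    st=arm.observe(); s=arm.snapshot(name)
    im=s["image"]; z=s["range_z"].astype(float); h,w=z.shape
    f=h/2/np.tan(np.radians(s["fovy"])/2)
    u,v=np.meshgrid(np.arange(w),np.arange(h))
    P=np.stack([(u-s["cx"])/f*z,(v-s["cy"])/f*z,z],-1)
    if "mount" in s:
        M=np.array(s["mount"]); P=P@M[:3,:3].T+M[:3,3]
        P=P@R.from_quat(st["orientation"]).as_matrix().T+np.array(st["tool_pos"])
    else:
        Rm=cv2.Rodrigues(np.array(s["rvec"],float))[0]
        P=(P-np.array(s["tvec"]).ravel())@Rm
    P[z==0]=np.nan
    return im,P
def save(im,n): cv2.imwrite(f"pics/{n}.png",im[...,::-1])
def tool(): # pose summary
    s=arm.observe(); return s
E
python3 - <<'E'
from h import *
im,P=snap("top"); save(im,"top0"); np.savez("top0.npz",im=im,P=P)
im2,P2=snap("scene"); save(im2,"scene0"); np.savez("scene0.npz",im=im2,P=P2)
s=arm.observe(); print({k:np.round(v,3) for k,v in s.items()})
print(R.from_quat(s["orientation"]).as_matrix().round(3))
E
```

```text
pics
{'clock': np.float64(0.1), 'joints': array([-1.271,  0.053,  1.614,  0.   ,  1.476, -0.119]), 'dq': array([-0.001, -0.003, -0.003, -0.001,  0.   ,  0.001]), 'effort': array([ 0.0000e+00, -3.9491e+01, -3.7136e+01, -0.0000e+00,  4.0000e-03,
       -0.0000e+00]), 'tool_pos': array([ 253.995, -570.492,  252.181]), 'orientation': array([ 0.839, -0.545, -0.001, -0.001]), 'force': array([-0.468,  0.506,  0.525]), 'ft_torque': array([-0.012, -0.041, -0.025]), 'grip_width': np.float64(85.26)}
[[ 0.407 -0.914 -0.001]
 [-0.914 -0.407  0.002]
 [-0.002 -0.    -1.   ]]
```

View pics/top0.png

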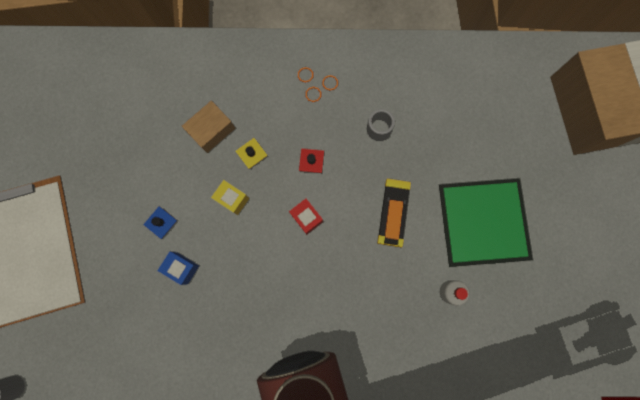

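View pics/scene0.png

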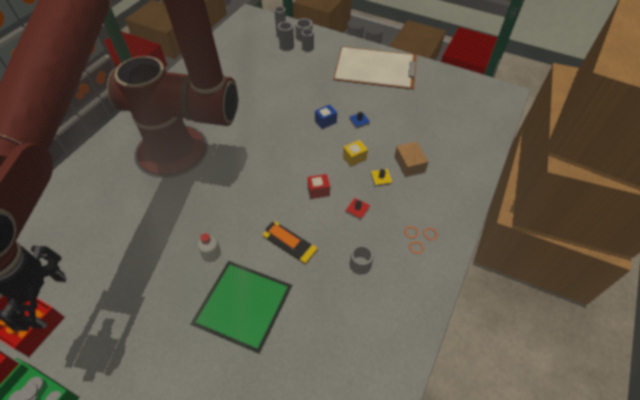

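The top view shows all three tubs: red (306,216), yellow (230,197) and blue (178,267), each with its lid nearby. The terminal is at (395,213), the mat at (485,222), and the bystanders are the sleeve (381,124), oil (457,293) and carton (208,125). Next I'll measure them.

```bash
cat >> h.py <<'E'
HUE=dict(red=[(0,6),(174,180)],yellow=[(22,34)],blue=[(105,130)],green=[(50,75)],orange=[(8,18)])
def mask(im,c,smin=130,vmin=60):
    h=cv2.cvtColor(im,cv2.COLOR_RGB2HSV); m=np.zeros(h.shape[:2],bool)
    for a,b in HUE[c]: m|=(h[...,0]>=a)&(h[...,0]<=b)
    return m&(h[...,1]>smin)&(h[...,2]>vmin)
def blobs(im,P,c,amin=60,**k):
    n,l,s,ce=cv2.connectedComponentsWithStats(mask(im,c,**k).astype(np.uint8))
    for i in range(1,n):
        if s[i,4]<amin: continue
        p=P[l==i]; p=p[~np.isnan(p[:,2])]
        r=cv2.minAreaRect(p[:,:2].astype(np.float32))
        yield dict(px=ce[i].round(),n=int(s[i,4]),c=np.round(r[0],1),size=np.round(r[1],1),ang=round(r[2],1),mean=p.mean(0).round(1),zp=np.percentile(p[:,2],[5,50,95]).round(1))
E
python3 - <<'E'
from h import *
for n in("top0","scene0"):
    d=np.load(n+".npz"); im,P=d["im"],d["P"]; print(n)
    for c in HUE:
        for b in blobs(im,P,c):
            if abs(b['mean'][2])<120 and b['mean'][0]<1100: print(c,*[f"{k}={v}" for k,v in b.items()])
d=np.load("top0.npz"); P=d["P"]
for n,(u,v) in dict(sleeve=(381,124),oil=(457,293),carton=(208,125),red_lbl=(306,216),y_lbl=(230,197),b_lbl=(178,268),blk_top=(396,195),counter=(340,260)).items(): print(n,P[v,u].round(1))
def crop(d,u0,v0,w,h,k): return cv2.resize(d["im"][v0:v0+h,u0:u0+w],None,fx=k,fy=k,interpolation=cv2.INTER_CUBIC)
save(crop(d,130,130,200,160,4),"crop_tubs")
E
```

```text
top0
red px=[311. 161.] n=456 c=[635.2  61.2] size=[52.6 52.4] ang=85.4 mean=[633.9  61.1  14.7] zp=[11.2 14.2 18.3]
red px=[305. 216.] n=417 c=[502.6  69.8] size=[59.6 47. ] ang=38.9 mean=[501.6  70.2  46.6] zp=[27.  48.7 51.5]
red px=[461. 293.] n=114 c=[ 341.3 -250.8] size=[22.  21.8] ang=75.2 mean=[ 341.1 -250.1   85.2] zp=[80.3 85.6 88.6]
yellow px=[251. 153.] n=462 c=[651.3 200.5] size=[53.  53.3] ang=37.9 mean=[650.1 199.9  14.9] zp=[10.7 14.4 18.6]
yellow px=[398. 184.] n=196 c=[ 580.6 -137.4] size=[55.2 18.7] ang=81.1 mean=[ 580.7 -137.    17.5] zp=[14.4 17.7 20.6]
yellow px=[230. 197.] n=470 c=[543.5 240. ] size=[60.7 46.1] ang=57.3 mean=[540.9 236.2  44.9] zp=[18.1 48.9 51.7]
yellow px=[389. 241.] n=127 c=[ 451.4 -118.3] size=[55.8 18.2] ang=82.0 mean=[ 449.8 -115.6   17. ] zp=[ 9.2 17.2 23.9]
blue px=[160. 222.] n=447 c=[487.8 399.2] size=[53.9 51.8] ang=52.6 mean=[487.4 398.   14.7] zp=[11.4 14.3 17.6]
blue px=[176. 267.] n=418 c=[387.7 345. ] size=[60.6 47.8] ang=60.4 mean=[388.2 344.   48.7] zp=[44.7 49.  51.7]
green px=[485. 222.] n=5579 c=[ 498.7 -337.1] size=[171.3 
[... 1711 characters left out ...]
 383.] n=786 c=[ 210.7 -702. ] size=[166.2  70.8] ang=23.0 mean=[ 191.2 -710.3   23.4] zp=[ 3.5  8.  65.7]
orange px=[411. 154.] n=371 c=[704.9 295.2] size=[62.7 81.2] ang=42.1 mean=[705.4 295.4  50. ] zp=[47.  50.  52.8]
orange px=[284. 236.] n=377 c=[ 495.  -123.1] size=[40.4 90.1] ang=80.3 mean=[ 495.9 -126.    25. ] zp=[16.5 25.7 30. ]
orange px=[ 12. 329.] n=165 c=[ 149.8 -641.6] size=[290.8  18.2] ang=3.5 mean=[ 123.2 -645.1  109.3] zp=[ 10.7  34.  326.1]
sleeve [ 728.1 -102.6    3.6]
oil [ 341.6 -242.3   85.6]
carton [703.5 292.3  54. ]
red_lbl [500.1  68.4  51.2]
y_lbl [540.2 235.3  51.3]
b_lbl [386.  338.1  51.3]
blk_top [ 554.7 -132.9   18. ]
counter [ 4.08e+02 -7.30e+00 -4.00e-01]
```

View pics/crop_tubs.png

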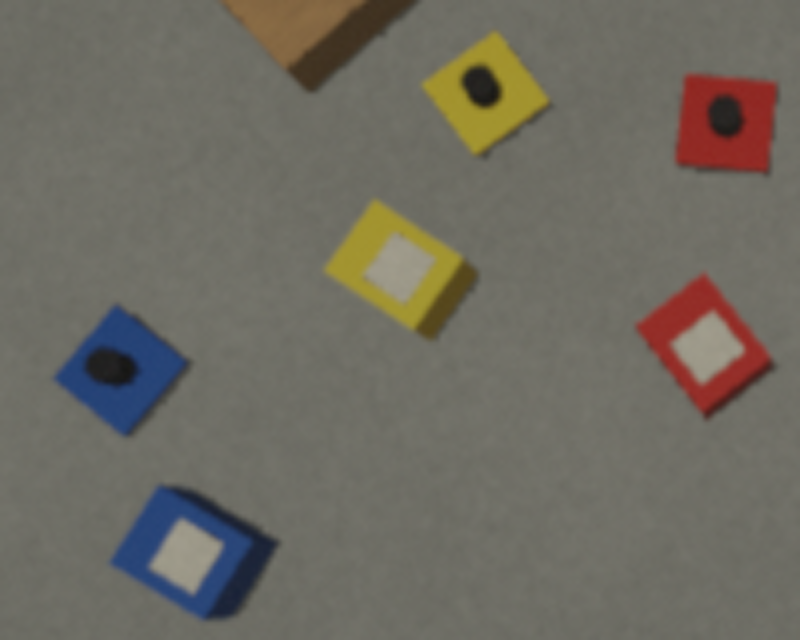

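```bash
cat >> h.py <<'E'
def plan(*wps):
    """wps: (x,y,z,ang_deg of tool x or None); prints rows' shift (m) and turn from present pose"""
    s=arm.observe(); M=R.from_quat(s["orientation"]).as_matrix(); p=np.array(s["tool_pos"])
    a0=np.degrees(np.arctan2(M[1,0],M[0,0]))
    print("now",p.round(1),"ang",a0.round(1),"grip",round(float(s["grip_width"]),1),"F",np.round(s["force"],1),"t",round(float(s["clock"]),1),"j6",round(float(s["joints"][5]),2))
    for x,y,z,a in wps:
        d=M.T@(np.array([x,y,z])-p)/1000
        t=0 if a is None else -np.radians((a-a0+90)%180-90)
        print([x,y,z,a],"->",d.round(4).tolist(),round(float(t),3))
E
python3 - <<'E'
from h import *
plan((456.6,-119,200,81.7),(456.6,-119,100,81.7),(456.6,-119,40,81.7))
print(arm.snapshot("wrist")["mount"])
E
```

```text
now [ 254.  -570.5  252.2] ang -66.0 grip 85.3 F [-0.5  0.5  0.5] t 0.1 j6 -0.12
[456.6, -119, 200, 81.7] -> [-0.33, -0.3687, 0.0529] 0.564
[456.6, -119, 100, 81.7] -> [-0.3298, -0.3687, 0.1529] 0.564
[456.6, -119, 40, 81.7] -> [-0.3297, -0.3687, 0.2129] 0.564
[[ 9.99999925e-01  2.59812158e-04 -2.85918309e-04 -1.06009423e+00]
 [-1.73343105e-04  9.63155425e-01  2.68945344e-01 -6.80920292e+01]
 [ 3.45259041e-04 -2.68945274e-01  9.63155398e-01 -1.19783159e+02]
 [ 0.00000000e+00  0.00000000e+00  0.00000000e+00  1.00000000e+00]]
```

Request:
carry_out --targets '[[0.05,[-0.33,-0.3687,0.053],0.564],[0.05,[-0.33,-0.3687,0.053],0.564],[0.05,[-0.33,-0.3687,0.053],0.564],[0.05,[-0.33,-0.3687,0.053],0.564],[0.05,[-0.33,-0.3687,0.053],0.564],[0.05,[-0.33,-0.3687,0.053],0.564],[0.05,[-0.33,-0.3687,0.053],0.564],[0.05,[-0.33,-0.3687,0.053],0.564],[0.05,[-0.33,-0.3687,0.053],0.564],[0.05,[-0.33,-0.3687,0.053],0.564],[0.05,[-0.33,-0.3687,0.053],0.564],[0.05,[-0.33,-0.3687,0.053],0.564]]'

```text
clock: 1.65
tool_pos: [456.5, -120.8, 200.4]
orientation: [-0.653, 0.757, -0.0, -0.0]
force: [-0.2, 0.3, 0.0]
grip_width: 49.9
```

Run:
```python
from h import *
im,P=snap("wrist"); save(im,"w1"); np.savez("w1.npz",im=im,P=P)
for c in("yellow","orange"):
    for b in blobs(im,P,c,amin=300): print(c,*[f"{k}={v}" for k,v in b.items()])
plan((456.6,-119,40,81.7))
```

```text
yellow px=[318.  32.] n=1626 c=[ 578.8 -137. ] size=[55.1 18.7] ang=81.3 mean=[ 578.4 -136.9   15.4] zp=[14.1 15.4 16.7]
orange px=[318. 135.] n=3897 c=[ 496.1 -124.7] size=[33.  88.5] ang=81.6 mean=[ 497.7 -125.    24.8] zp=[15.7 25.2 27.8]
now [ 456.6 -120.6  200.5] ang -98.4 grip 50.0 F [ 0.  -1.8  0.4] t 1.7 j6 1.3
[456.6, -119, 40, 81.7] -> [-0.0017, 0.0003, 0.1605] -0.003
```

View pics/w1.png

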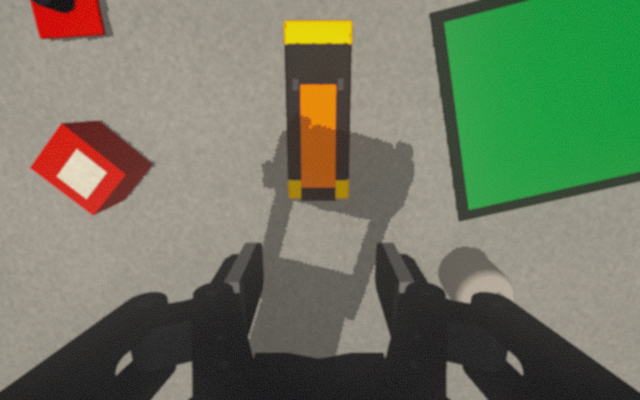

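The wrist view shows the terminal on the image centre line: yellow top edge at (318,32), orange bar at (318,135), foot at the lower end. I'll pinch the foot end and lift it along an arc.

Request:
carry_out --targets '[[0.05,[-0.0017,0.0,0.062],0],[0.05,[-0.0017,0.0,0.12],0],[0.05,[-0.0017,0.0,0.15],0],[0.05,[-0.0017,0.0,0.16],0],[0.028,[-0.0017,0.0,0.16],0],[0.028,[-0.0017,0.0,0.16],0],[0.028,[-0.0017,0.0,0.16],0],[0.028,[-0.0017,0.0,0.16],0]]'

```text
clock: 2.7
tool_pos: [458.0, -118.4, 41.4]
orientation: [-0.654, 0.757, -0.001, 0.0]
force: [-0.1, -1.7, -0.6]
grip_width: 29.0
```

Request:
carry_out --targets '[[0.028,[0,-0.0004,-0.008],0],[0.028,[0,-0.0017,-0.017],0],[0.028,[0,-0.0038,-0.025],0],[0.028,[0,-0.0068,-0.033],0],[0.028,[0,-0.0104,-0.041],0],[0.028,[0,-0.0148,-0.048],0],[0.028,[0,-0.0148,-0.048],0]]'

```text
clock: 3.58
tool_pos: [472.6, -120.3, 89.2]
orientation: [-0.654, 0.757, -0.001, 0.0]
force: [-0.3, 0.0, -2.6]
grip_width: 28.8
```

Run:
```python
from h import *
plan((456.6,-119,40,81.7))
im,P=snap("wrist"); save(im,"w2"); np.savez("w2.npz",im=im,P=P)
im,P=snap("scene"); m=im[180:300,180:400]; save(cv2.resize(m,None,fx=2.5,fy=2.5),"s2")
a=cv2.imread("pics/w2.png"); b=cv2.imread("pics/s2.png"); a=cv2.resize(a,(480,300)); h=300; b=cv2.resize(b,(320,175)); 
o=np.zeros((300,800,3),np.uint8); o[:,:480]=a; o[:175,480:]=b; cv2.imwrite("pics/c2.png",o)
```

```text
now [ 472.6 -120.3   89.2] ang -98.3 grip 28.8 F [-0.3  0.  -2.6] t 3.6 j6 1.31
[456.6, -119, 40, 81.7] -> [0.001, 0.0161, 0.0492] -0.0
```

View pics/c2.png

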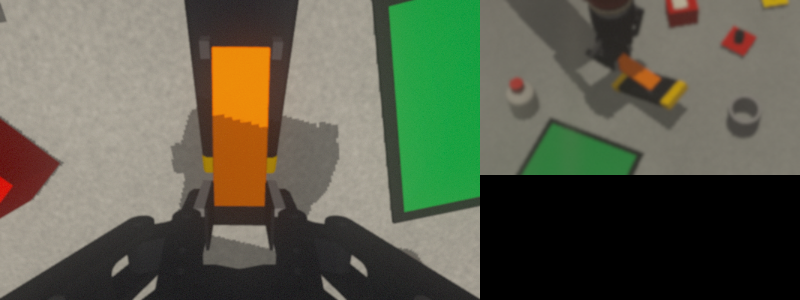

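```bash
cat >> h.py <<'E'
def slope(P,sel,ax):
    p=P[sel]; p=p[~np.isnan(p[:,2])]; c=np.median(p,0)
    t=(p[:,:2]-c[:2])@ax; A=np.c_[t,np.ones_like(t)]; z=p[:,2]
    k=np.ones(len(t),bool)
    for _ in range(4):
        q=np.linalg.lstsq(A[k],z[k],rcond=None)[0]; e=np.abs(A@q-z); k=e<max(2*e[k].std(),1)
    return np.arctan(q[0]),c.round(1),t.min().round(),t.max().round(),len(t)
U=np.array([np.cos(np.radians(-8.3)),np.sin(np.radians(-8.3))])
E
python3 - <<'E'
from h import *
d=np.load("w2.npz"); im,P=d["im"],d["P"]
print("kick",slope(P,mask(im,"orange",vmin=100),U))
hs=cv2.cvtColor(im,cv2.COLOR_RGB2HSV)
# black strip of the back beyond hinge, upper part
s=np.zeros(im.shape[:2],bool); s[2:45,290:350]=True
print("back",slope(P,s,U), P[20,320].round(1),P[5,320].round(1), P[50,320].round(1))
E
```

```text
kick (np.float64(-0.06879206734472801), array([ 516.4, -125.9,   72.6]), np.float64(-56.0), np.float64(40.0), 16013)
back (np.float64(0.4433185350974676), array([ 568. , -133.5,   68.2]), np.float64(-7.0), np.float64(7.0), 2571) [ 568.8 -133.8   69.3] [ 573.1 -134.4   71.6] [ 559.2 -132.4   64.6]
```

Force and depth show the terminal hanging by the bar, with the kickstand open about 0.51 rad (bar level, back tilted 0.44). I'll lift a bit more to open it fully, then test how the grip behaves when slackened.

Request:
carry_out --targets '[[0.028,[0,0,-0.01],0],[0.028,[0,0,-0.016],0],[0.028,[0,0,-0.016],0],[0.028,[0,0,-0.016],0]]'

```text
clock: 4.18
tool_pos: [471.6, -120.0, 104.3]
orientation: [-0.654, 0.757, -0.0, -0.0]
force: [-0.1, 0.4, -3.8]
grip_width: 29.0
```

```bash
cat >> h.py <<'E'
def term(n,s=(slice(2,45),slice(290,350))):
    im,P=snap("wrist"); np.savez(n+".npz",im=im,P=P); save(im,n)
    print("kick",slope(P,mask(im,"orange",vmin=100),U))
    m=np.zeros(im.shape[:2],bool); m[s]=True; print("back",slope(P,m,U))
E
python3 - <<'E'
from h import *
plan(); term("w3")
E
```

```text
now [ 471.6 -120.   104.3] ang -98.3 grip 29.0 F [-0.1  0.4 -3.8] t 4.2 j6 1.31
kick (np.float64(-0.07032027148852582), array([ 515.5, -125.6,   87.6]), np.float64(-61.0), np.float64(40.0), 16013)
back (np.float64(0.4728173134917183), array([ 566.9, -133.2,   83.6]), np.float64(-7.0), np.float64(7.0), 2570)
```

Request:
carry_out --targets '[[0.029,[0,0,0],0],[0.029,[0,0,0],0],[0.029,[0,0,0],0]]'

```text
clock: 4.6
tool_pos: [471.6, -120.0, 104.2]
orientation: [-0.654, 0.757, 0.0, -0.0]
force: [0.0, -0.4, -2.9]
grip_width: 29.1
```

Run:
```python
from h import *
plan(); term("w4")
```

```text
now [ 471.6 -120.   104.2] ang -98.3 grip 29.1 F [ 0.  -0.4 -2.9] t 4.6 j6 1.31
kick (np.float64(-0.07035924068262409), array([ 515.4, -125.6,   87.5]), np.float64(-61.0), np.float64(40.0), 16046)
back (np.float64(0.4755594730268), array([ 566.9, -133.2,   83.5]), np.float64(-7.0), np.float64(7.0), 2571)
```

Request:
carry_out --targets '[[0.029,[0,0,0.012],0],[0.029,[0,0,0.015],0],[0.0296,[0,0,0.015],0],[0.0296,[0,0,0.015],0],[0.0296,[0,0,0.015],0]]'

```text
clock: 5.28
tool_pos: [471.9, -120.1, 89.7]
orientation: [-0.654, 0.757, -0.0, 0.0]
force: [-1.2, -0.4, -1.9]
grip_width: 29.7
```

Run:
```python
from h import *
plan(); term("w5")
```

```text
now [ 471.9 -120.1   89.7] ang -98.3 grip 29.7 F [-1.2 -0.4 -1.9] t 5.3 j6 1.31
kick (np.float64(-0.6129960696536271), array([ 499.7, -123.4,   53.2]), np.float64(-38.0), np.float64(40.0), 10866)
back (np.float64(-0.06869050367003426), array([ 578. , -135. ,   15.9]), np.float64(-10.0), np.float64(14.0), 2571)
```

Request:
carry_out --targets '[[0.03,[0,0,0],0],[0.03,[0,0,0],0],[0.03,[0,0,0],0]]'

```text
clock: 5.7
tool_pos: [472.0, -120.2, 89.7]
orientation: [-0.654, 0.757, -0.0, 0.0]
force: [-1.2, -0.9, -0.3]
grip_width: 30.0
```

Run:
```python
from h import *
plan(); term("w6")
```

```text
now [ 472.  -120.2   89.7] ang -98.3 grip 30.0 F [-1.2 -0.9 -0.3] t 5.7 j6 1.31
kick (np.float64(-0.5321484856122966), array([ 497.3, -123. ,   46.3]), np.float64(-60.0), np.float64(41.0), 10336)
back (np.float64(-0.03723559085824418), array([ 578.2, -135.1,   15.4]), np.float64(-10.0), np.float64(14.0), 2570)
```

Slackening the grip about 0.4 mm below the part width lets it pivot under gravity while still held. That's how I'll stand things up. The kickstand is open about 0.53 rad and the terminal lies flat, so I'll release and regrip its sides near the top.

Request:
carry_out --targets '[[0.05,[0,0,0],0],[0.05,[0,0,0],0],[0.08,[0,0,-0.06],0],[0.08,[0,0,-0.09],0],[0.08,[0,0,-0.09],0]]'

```text
clock: 6.38
tool_pos: [473.6, -120.8, 182.8]
orientation: [-0.654, 0.757, -0.003, 0.001]
force: [1.1, -0.3, -0.6]
grip_width: 80.1
```

Run:
```python
from h import *
im,P=snap("wrist"); np.savez("w7.npz",im=im,P=P); save(im,"w7")
for c in("yellow","orange"):
    for b in blobs(im,P,c,amin=300): print(c,*[f"{k}={v}" for k,v in b.items()])
b=[b for b in blobs(im,P,"yellow",amin=300)][0]
y=b['c']; g=y-10.3*U; print(g)
print("kick",slope(P,mask(im,"orange",vmin=100),U))
plan((*g,150,81.7),(*g,25,81.7))
```

```text
yellow px=[318.  59.] n=1714 c=[ 575.  -134.2] size=[55.4 18.8] ang=81.8 mean=[ 574.9 -134.    15.4] zp=[14.2 15.4 16.7]
orange px=[318. 163.] n=4420 c=[ 495.6 -123. ] size=[36.9 84.2] ang=81.2 mean=[ 498.6 -123.    44.6] zp=[23.2 45.4 64.8]
[ 564.80788437 -132.71313113]
kick (np.float64(-0.5314087285334842), array([ 498.3, -123.1,   45.7]), np.float64(-45.0), np.float64(39.0), 4265)
now [ 472.3 -120.3  180.4] ang -98.3 grip 80.0 F [-0.1 -0.4 -0.6] t 6.4 j6 1.31
[np.float64(564.8078843725896), np.float64(-132.71313112968997), 150, 81.7] -> [-0.0011, -0.0932, 0.0307] -0.0
[np.float64(564.8078843725896), np.float64(-132.71313112968997), 25, 81.7] -> [-0.0012, -0.0929, 0.1557] -0.0
```

View pics/w7.png

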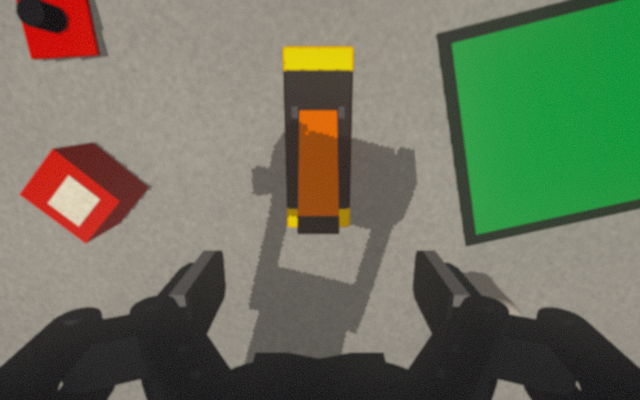

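The kickstand is open (black foot at (318,226)) and the yellow top end is at (318,59). I'm descending on the long sides near the top.

Request:
carry_out --targets '[[0.08,[-0.0012,-0.06,0.02],0],[0.08,[-0.0012,-0.093,0.07],0],[0.08,[-0.0012,-0.093,0.12],0],[0.08,[-0.0012,-0.093,0.145],0],[0.08,[-0.0012,-0.093,0.1555],0],[0.054,[-0.0012,-0.093,0.1555],0],[0.054,[-0.0012,-0.093,0.1555],0],[0.054,[-0.0012,-0.093,0.1555],0],[0.054,[-0.0012,-0.093,0.1555],0]]'

```text
clock: 7.55
tool_pos: [564.6, -132.5, 24.8]
orientation: [-0.654, 0.757, -0.001, 0.001]
force: [0.4, -0.2, -0.9]
grip_width: 54.6
```

Run:
```python
from h import *
plan()
r=130
for k,ph in enumerate(np.linspace(4,86,13)[1:]):
    a,b=np.radians([4,ph]); print(k,round(r*(np.cos(a)-np.cos(b)),0),round(r*(np.sin(b)-np.sin(a)),0))
```

```text
now [ 564.6 -132.5   24.8] ang -98.3 grip 54.6 F [ 0.4 -0.2 -0.9] t 7.5 j6 1.36
0 2.0 15.0
1 6.0 30.0
2 11.0 45.0
3 19.0 59.0
4 27.0 71.0
5 38.0 83.0
6 49.0 93.0
7 62.0 102.0
8 76.0 109.0
9 90.0 115.0
10 105.0 119.0
11 121.0 121.0
```

Request:
carry_out --targets '[[0.0553,[0,0,0],0],[0.0553,[0,0,0],0],[0.0553,[0,0.001,-0.008],0],[0.0553,[0,0.002,-0.015],0],[0.0553,[0,0.004,-0.022],0],[0.0553,[0,0.006,-0.03],0],[0.0553,[0,0.009,-0.037],0],[0.0553,[0,0.011,-0.045],0],[0.0553,[0,0.019,-0.059],0],[0.0553,[0,0.019,-0.059],0]]'

```text
clock: 8.8
tool_pos: [545.7, -129.8, 84.2]
orientation: [-0.654, 0.757, -0.001, 0.001]
force: [-0.4, 0.0, -2.4]
grip_width: 55.6
```

Run:
```python
from h import *
plan(); term("w8",(slice(100,160),slice(290,350)))
d=np.load("w8.npz"); P=d["P"]
for v in range(0,400,25): print(v,P[v,300].round(0),P[v,285].round(0),d["im"][v,285])
```

```text
now [ 545.7 -129.8   84.2] ang -98.3 grip 55.6 F [-0.4  0.  -2.4] t 8.8 j6 1.35
kick (np.float64(0.9229951462182276), array([ 517. , -125.1,   83.6]), np.float64(-5.0), np.float64(40.0), 1318)
back (np.float64(-0.0002945158131296459), array([ 598.1, -136.9,   -0.9]), np.float64(-18.0), np.float64(17.0), 3584)
0 [ 667. -136.   -1.] [ 668. -128.   -0.] [165 161 147]
25 [nan nan nan] [ 656. -126.   -1.] [168 163 151]
50 [ 642. -132.   -1.] [ 644. -124.   -1.] [166 162 151]
75 [ 630. -130.   -1.] [ 631. -122.   -1.] [172 165 153]
100 [ 616. -128.   -1.] [ 617. -120.   -1.] [164 159 145]
125 [ 602. -126.    0.] [ 604. -117.   -1.] [158 153 141]
150 [ 588. -124.   -0.] [ 589. -115.   -0.] [111 106 101]
175 [ 573. -121.   -1.] [ 574. -112.   -1.] [107 104  96]
200 [ 557. -119.   -2.] [ 559. -110.   -1.] [105 103  92]
225 [ 567. -124.   75.] [ 568. -118.   75.] [153 121  10]
250 [ 557. -123.   75.] [ 558. -117.   75.] [171 133  10]
275 [ 545. -121.   75.] [ 546. -115.   75.] [50 44 34]
300 [ 534. -119.   75.] [ 535. -113.   74.] [38 33 29]
325 [ 522. -117.   76.] [ 523. -111.   75.] [41 34 33]
350 [ 516. -117.   84.] [ 517. -110.   84.] [154  77   8]
375 [ 557. -126.  143.] [ 558. -123.  143.] [37 30 28]
```

View pics/w8.png

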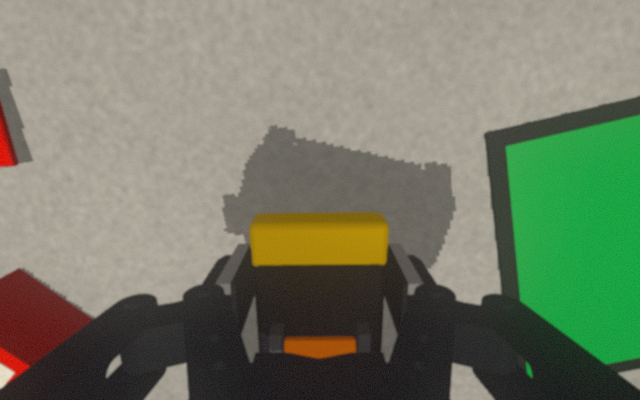

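Image: terminal still level (yellow top at (318,240), back at z=75 everywhere), so the grip is too firm for it to pivot. I'll lower it and slacken gradually.

Request:
carry_out --targets '[[0.0553,[0,0,0.02],0],[0.0553,[0,0,0.03],0],[0.0556,[0,0,0.03],0],[0.0556,[0,0,0.03],0],[0.0556,[0,0,0.03],0],[0.0556,[0,0,0.03],0]]'

```text
clock: 9.6
tool_pos: [545.5, -129.7, 53.4]
orientation: [-0.654, 0.757, -0.0, 0.0]
force: [0.8, -0.8, -2.2]
grip_width: 55.3
```

```bash
cat >> h.py <<'E'
def tilt(rows=(225,250,275,300,325),u=300):
    plan(); im,P=snap("wrist"); print([P[v,u].round(0).tolist() for v in rows]); return im,P
E
python3 - <<'E'
from h import *
tilt()
E
```

```text
now [ 545.5 -129.7   53.4] ang -98.3 grip 55.3 F [ 0.8 -0.8 -2.2] t 9.6 j6 1.35
[[568.0, -125.0, 47.0], [558.0, -123.0, 47.0], [544.0, -121.0, 42.0], [532.0, -118.0, 40.0], [516.0, -116.0, 37.0]]
```

Request:
carry_out --targets '[[0.0558,[0,0,0],0],[0.0558,[0,0,0],0],[0.0558,[0,0,0],0]]'

```text
clock: 10.02
tool_pos: [545.3, -129.6, 53.1]
orientation: [-0.654, 0.757, -0.0, 0.0]
force: [0.4, 0.0, -2.4]
grip_width: 56.3
```

Run:
```python
from h import *
tilt()
```

```text
now [ 545.3 -129.6   53.1] ang -98.3 grip 56.3 F [ 0.4  0.  -2.4] t 10.0 j6 1.35
[[568.0, -124.0, 46.0], [558.0, -123.0, 47.0], [545.0, -121.0, 43.0], [531.0, -118.0, 40.0], [516.0, -116.0, 36.0]]
```

It pivots at 55.6–55.8 (tilt about 0.24 rad, bottom edge down). I'll carry on with the arc.

Request:
carry_out --targets '[[0.0557,[0,0.004,-0.012],0],[0.0557,[0,0.009,-0.024],0],[0.0557,[0,0.015,-0.036],0],[0.0557,[0,0.022,-0.047],0],[0.0557,[0,0.031,-0.057],0],[0.0557,[0,0.041,-0.067],0],[0.0557,[0,0.052,-0.075],0],[0.0557,[0,0.064,-0.083],0],[0.0557,[0,0.077,-0.089],0],[0.0557,[0,0.09,-0.094],0],[0.0557,[0,0.105,-0.099],0],[0.0557,[0,0.105,-0.104],0]]'

```text
clock: 11.58
tool_pos: [440.2, -114.1, 156.8]
orientation: [-0.654, 0.757, 0.0, 0.0]
force: [-0.2, 0.2, -2.4]
grip_width: 55.9
```

Run:
```python
from h import *
im,P=tilt(range(150,360,15)); save(im,"w9")
im,P=snap("scene"); save(cv2.resize(im[130:300,180:400],None,fx=2.5,fy=2.5),"s9")
```

```text
now [ 440.2 -114.1  156.8] ang -98.3 grip 55.9 F [-0.2  0.2 -2.4] t 11.6 j6 1.3
[[473.0, -102.0, -1.0], [461.0, -101.0, -1.0], [449.0, -99.0, -0.0], [436.0, -97.0, 0.0], [444.0, -101.0, 67.0], [463.0, -109.0, 151.0], [460.0, -109.0, 158.0], [454.0, -108.0, 159.0], [420.0, -100.0, 104.0], [398.0, -95.0, 80.0], [367.0, -88.0, 47.0], [323.0, -78.0, -1.0], [306.0, -75.0, -1.0], [291.0, -73.0, 0.0]]
```

View pics/s9.png

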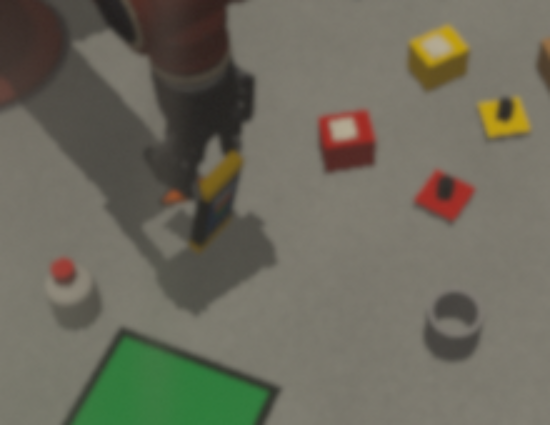

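The scene shows the terminal hanging almost upright from the gripper, top at (220,175) and bottom at (195,240) in the crop. I'll grip it firmly and carry it to the mat.

Request:
carry_out --targets '[[0.053,[0,0,0],0],[0.053,[0,0,0],0],[0.053,[0,0,-0.03],0]]'

```text
clock: 12.05
tool_pos: [439.4, -113.5, 183.9]
orientation: [-0.654, 0.757, 0.003, -0.002]
force: [-0.2, 0.3, -2.8]
grip_width: 54.4
```

Run:
```python
from h import *
plan((530.2,-341.5,187,81.7),(530.2,-341.5,160,81.7),(475.3,-333.5,142,81.7))
im,P=snap("scene"); m=mask(im,"yellow",smin=110,vmin=40); n,l,s,c=cv2.connectedComponentsWithStats(m.astype(np.uint8))
for i in range(1,n):
    p=P[l==i]; p=p[~np.isnan(p[:,2])]
    if s[i,4]>5 and len(p) and p[:,1].mean()<0: print(s[i],p.min(0).round(),p.max(0).round())
q=P[130:300,180:400].reshape(-1,3); t=(q[:,:2]-[443,-114])@U; w=(q[:,:2]-[443,-114])@[-U[1],U[0]]
k=(np.abs(w)<26)&(t>-40)&(t<50)&(q[:,2]>8)&(q[:,2]<160); q=q[k];t=t[k]
for z0 in range(10,180,15):
    kk=(q[:,2]>=z0)&(q[:,2]<z0+15)
    if kk.sum()>3: print(z0,kk.sum(),np.percentile(t[kk],[10,50,90]).round(1))
```

```text
now [ 439.4 -113.5  183.9] ang -98.3 grip 54.4 F [-0.2  0.3 -2.8] t 12.1 j6 1.3
[530.2, -341.5, 187, 81.7] -> [0.2124, -0.1228, -0.0044] -0.0
[530.2, -341.5, 160, 81.7] -> [0.2125, -0.123, 0.0226] -0.0
[475.3, -333.5, 142, 81.7] -> [0.2126, -0.0676, 0.041] -0.0
[259 185  16  20 118] [ 448. -147.  170.] [464. -92. 190.]
[ 10 366   7   7   7] [ 124. -717.   14.] [ 126. -702.   18.]
[  0 376   8   8   8] [ 123. -744.   12.] [ 126. -726.   17.]
40 24 [-16.7 -14.5 -13. ]
55 21 [-12.6 -10.9  -8.9]
70 26 [-9.  -7.2 -5.4]
85 24 [-5.  -3.4 -2.2]
100 28 [-2.1  0.4  1.5]
115 31 [-34.4   3.3   5. ]
130 26 [6.  7.4 9.7]
145 35 [ 9.9 11.2 13.2]
```

Request:
carry_out --targets '[[0.053,[0.05,-0.03,-0.012],0],[0.053,[0.1,-0.06,-0.012],0],[0.053,[0.15,-0.09,-0.012],0],[0.053,[0.19,-0.11,-0.012],0],[0.053,[0.2125,-0.123,-0.01],0],[0.053,[0.2125,-0.123,0.01],0],[0.053,[0.2125,-0.123,0.025],0],[0.053,[0.2125,-0.123,0.03],0],[0.053,[0.2125,-0.123,0.033],0],[0.053,[0.2125,-0.123,0.035],0],[0.053,[0.2125,-0.123,0.035],0]]'

```text
clock: 13.48
tool_pos: [532.4, -342.4, 152.4]
orientation: [-0.654, 0.756, -0.0, 0.0]
force: [1.3, -0.5, -2.6]
grip_width: 54.2
```

```bash
cat >> h.py <<'E'
def lean(c,zr=(4,160)):
    """terminal screen profile from scene cam near c (world xy of grip)"""
    im,P=snap("scene"); q=P.reshape(-1,3); d=q[:,:2]-np.array(c); t=d@U; w=d@[-U[1],U[0]]
    k=(np.abs(w)<24)&(np.abs(t)<60)&(q[:,2]>zr[0])&(q[:,2]<zr[1]); q=q[k];t=t[k]
    for z0 in range(*zr,15):
        kk=(q[:,2]>=z0)&(q[:,2]<z0+15)
        if kk.sum()>3: print(z0,kk.sum(),np.percentile(t[kk],[10,50,90]).round(1))
    return im,P
E
python3 - <<'E'
from h import *
plan((475.3,-333.5,145,81.7)); lean((530.2,-341.5))
E
```

```text
now [ 532.4 -342.4  152.4] ang -98.3 grip 54.2 F [ 1.3 -0.5 -2.6] t 13.5 j6 1.03
[475.3, -333.5, 145, 81.7] -> [-0.0005, 0.0577, 0.0073] -0.0
4 177 [-19.3  20.2  49.9]
19 16 [-6.5 -5.1 -4.4]
34 15 [-3.4 -2.1 -1. ]
49 18 [1.4 2.5 3.4]
64 16 [4.6 5.8 7. ]
79 22 [-25.9   8.7  10.9]
94 52 [-22.  -13.2  13.6]
109 26 [-10.1  16.9  18. ]
124 22 [18.4 20.2 22. ]
139 97 [12.6 21.  24.6]
154 83 [10.9 14.8 21.9]
```

Request:
carry_out --targets '[[0.053,[0,0,0.003],0],[0.053,[0,0,0.005],0],[0.053,[0,0,0.005],0]]'

```text
clock: 13.9
tool_pos: [533.2, -342.9, 148.6]
orientation: [-0.654, 0.757, -0.001, 0.001]
force: [1.6, 0.6, 4.5]
grip_width: 53.9
```

Request:
carry_out --targets '[[0.0557,[0,0.0,0],0],[0.0557,[0,0.007,-0.001],0],[0.0557,[0,0.014,-0.001],0],[0.0557,[0,0.021,-0.001],0],[0.0557,[0,0.028,-0.001],0],[0.0557,[0,0.035,0],0],[0.0557,[0,0.042,0.001],0],[0.0557,[0,0.049,0.001],0],[0.0557,[0,0.056,0.002],0],[0.0557,[0,0.056,0.002],0]]'

```text
clock: 15.15
tool_pos: [475.9, -334.3, 144.6]
orientation: [-0.654, 0.757, 0.0, -0.0]
force: [-0.7, -1.1, 4.2]
grip_width: 56.0
```

Run:
```python
from h import *
plan((475.3,-333.5,145,81.7)); im,P=lean((475.3,-333.5)); save(cv2.resize(im[170:340,150:350],None,fx=3,fy=3),"s10")
```

```text
now [ 475.9 -334.3  144.6] ang -98.3 grip 56.0 F [-0.7 -1.1  4.2] t 15.2 j6 0.98
[475.3, -333.5, 145, 81.7] -> [-0.0007, 0.0007, -0.0004] -0.001
4 127 [-40.9  43.5  54.7]
19 68 [39.1 41.9 43.2]
34 66 [37.5 39.1 41.3]
49 68 [35.5 36.9 38.4]
64 69 [33.  34.7 36.3]
79 68 [30.8 32.3 33.9]
94 74 [28.4 29.8 31.2]
109 73 [25.9 27.3 28.9]
124 86 [22.8 24.4 26.2]
139 179 [ 7.7 18.4 23. ]
154 20 [13.3 17.5 20.8]
```

View pics/s10.png

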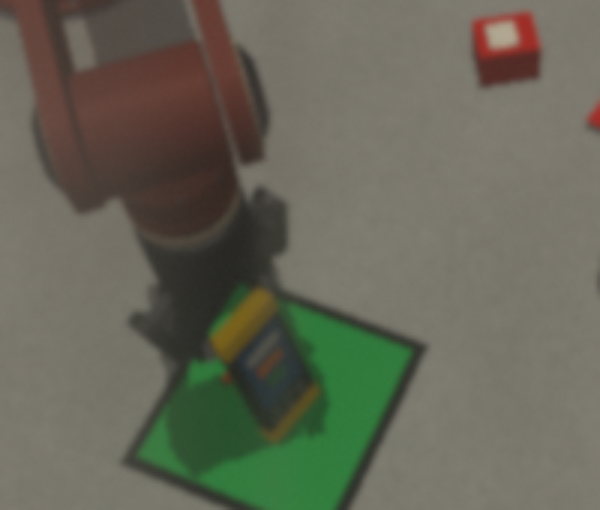

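The terminal leans back about 9.5° with its bottom edge on the mat. It needs about 13 mm more towards the kickstand side before I release.

Request:
carry_out --targets '[[0.0557,[0,0.005,0],0],[0.0557,[0,0.009,0.0005],0],[0.0557,[0,0.013,0.001],0],[0.0557,[0,0.015,0.001],0],[0.0557,[0,0.015,0.001],0],[0.057,[0,0.015,0.001],0],[0.06,[0,0.015,0.001],0],[0.06,[0,0.015,0.001],0]]'

```text
clock: 16.2
tool_pos: [462.1, -332.3, 144.2]
orientation: [-0.654, 0.757, -0.0, 0.0]
force: [0.5, -0.3, -0.5]
grip_width: 60.4
```

Run:
```python
from h import *
plan(); im,P=lean((475.3,-333.5))
```

```text
now [ 462.1 -332.3  144.2] ang -98.3 grip 60.4 F [ 0.5 -0.3 -0.5] t 16.2 j6 0.96
4 136 [-51.1  38.1  53.3]
19 81 [31.3 34.2 36.4]
34 76 [27.8 30.2 32. ]
49 72 [24.2 26.3 28. ]
64 80 [20.5 22.5 24.5]
79 81 [16.3 18.4 20.9]
94 82 [13.  15.1 17.5]
109 93 [ 8.7 11.1 13.2]
124 94 [5.  6.8 8.9]
139 189 [-11.5  -0.5   4.3]
154 4 [-0.8  0.7  2.6]
```

Request:
carry_out --targets '[[0.078,[0,0,0],0],[0.078,[0,0,0],0],[0.078,[0,0,-0.04],0],[0.078,[0,0,-0.1],0],[0.078,[0,0,-0.16],0],[0.078,[-0.06,0,-0.2],0],[0.078,[-0.12,0,-0.2],0],[0.078,[-0.18,0,-0.2],0],[0.078,[-0.24,0,-0.2],0],[0.078,[-0.3,0,-0.2],0],[0.078,[-0.36,0,-0.2],0],[0.078,[-0.42,0,-0.2],0]]'

```text
clock: 17.75
tool_pos: [522.6, 85.4, 344.0]
orientation: [-0.654, 0.757, -0.0, 0.0]
force: [1.8, 0.0, -0.3]
grip_width: 78.0
```

Request:
carry_out --targets '[[0.078,[-0.06,0,0],0],[0.078,[-0.1,0,0],0],[0.078,[-0.1,0,0],0]]'

```text
clock: 18.12
tool_pos: [536.9, 184.7, 343.4]
orientation: [-0.656, 0.755, 0.0, -0.0]
force: [-0.1, -0.4, 0.4]
grip_width: 77.8
```

Run:
```python
from h import *
plan(); im,P=lean((475.3,-333.5)); 
im,P=snap("wrist"); save(im,"w11"); np.savez("w11.npz",im=im,P=P)
for c in("red","yellow","blue"):
    for b in blobs(im,P,c,amin=300,vmin=90): print(c,*[f"{k}={v}" for k,v in b.items()])
```

```text
now [536.9 184.7 343.4] ang -98.1 grip 77.8 F [-0.1 -0.4  0.4] t 18.1 j6 1.91
4 150 [-42.6  38.3  55.9]
19 76 [31.9 34.2 36.5]
34 80 [27.5 29.9 32.1]
49 77 [24.1 26.4 28.7]
64 73 [20.2 22.5 24.5]
79 86 [16.6 18.9 21.3]
94 83 [13.2 14.8 17.4]
109 88 [ 9.  11.2 13.3]
124 92 [4.8 7.  8.8]
139 190 [-10.9  -0.7   4.5]
red px=[405.  65.] n=1744 c=[632.7  60.4] size=[57.4 53. ] ang=84.9 mean=[633.1  63.3  12.3] zp=[10.5 12.  13.7]
red px=[408. 172.] n=1507 c=[493.5  63.8] size=[81.9 50. ] ang=39.2 mean=[505.9  75.1  39.3] zp=[ 2.6 46.9 48.4]
yellow px=[292.  68.] n=1823 c=[649.6 201.5] size=[53.4 54.9] ang=37.7 mean=[649.3 201.5  12.3] zp=[10.3 11.9 13.8]
yellow px=[271. 161.] n=1448 c=[535.3 244.3] size=[60.9 61.7] ang=57.7 mean=[544.6 241.8  44.8] zp=[26.8 46.9 48.4]
blue px=[171. 213.] n=1034 c=[485.5 400.2] size=[51.6 52.7] ang=53.3 mean=[487.4 397.3  12.5] zp=[10.7 12.1 13.7]
```

View pics/w11.png

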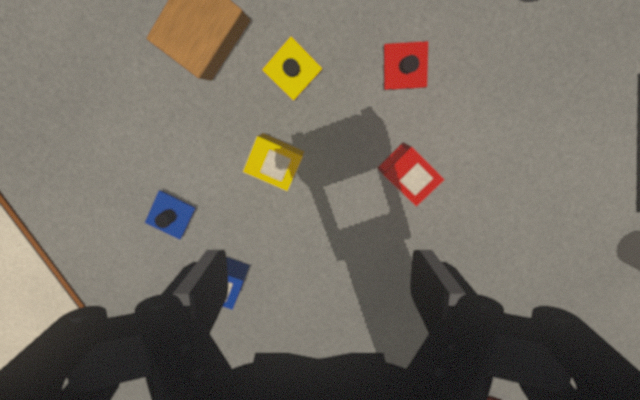

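The terminal still stands with the same lean after release. In the view, the tubs' labels face up: red (412,178), yellow (275,163), blue (230,283). I'll find the mouth ends from depth.

Run:
```python
from h import *
T=dict(red=((501.5,68.5),38.9),yellow=((541.5,237.5),57.4),blue=((386.2,343.0),60.6))
for n in("top0","scene0","w11","w7"):
    d=np.load(n+".npz"); im,P=d["im"],d["P"]
    # refine centre by top face
    for k,(c,a) in T.items():
        ax=np.array([np.cos(np.radians(a)),np.sin(np.radians(a))]); la=np.array([-ax[1],ax[0]])
        q=P[...,:2]-np.array(c); A=q@ax; W=q@la; Z=P[...,2]
        top=(abs(A)<40)&(abs(W)<34)&(Z>43)&(Z<54)
        if top.sum()<30: continue
        print(n,k,"top a",np.percentile(A[top],[1,99]).round(1),"w",np.percentile(W[top],[1,99]).round(1))
        low=(abs(W)<17)&(Z>6)&(Z<40)&(abs(A)<45)
        if low.sum(): print("   n",low.sum(),"a:",np.percentile(A[low],[2,10,25,50,75,90,98]).round(0))
        for s in(1,-1):
            e=low&(A*s>0)
            if e.sum()>4: print("     end",s,e.sum(),"a",np.percentile(A[e],[5,50,95]).round(0),"z",np.percentile(Z[e],[5,50,95]).round(0))
d=np.load("w11.npz")["im"]; t0=np.load("top0.npz")["im"]; w7=np.load("w7.npz")["im"]
o=[cv2.resize(x,(260,260),interpolation=cv2.INTER_CUBIC) for x in (d[130:215,370:455],d[120:205,230:315],w7[130:250,20:140],t0[240:295,150:205],t0[190:245,280:335],t0[170:225,205:260])]
save(np.vstack([np.hstack(o[:3]),np.hstack(o[3:])]),"mouths")
```

```text
top0 red top a [-27.7  31.2] w [-24.1  23. ]
   n 23 a: [-28. -28. -28. -28. -28. -28. -28.]
     end -1 23 a [-28. -28. -28.] z [ 8. 24. 35.]
top0 yellow top a [-26.6  32.7] w [-24.8  22.6]
   n 59 a: [-27. -27. -27. -26. -26. -26. -26.]
     end -1 59 a [-27. -26. -26.] z [ 8. 24. 37.]
top0 blue top a [-27.4  31.9] w [-24.1  23.2]
   n 66 a: [-28. -28. -27. -27. -27. -27. -26.]
     end -1 66 a [-28. -27. -26.] z [ 7. 24. 37.]
scene0 red top a [-30.8  27.5] w [-24.4  25.7]
   n 15 a: [-31. -31. -31. -31. -31. -31. -31.]
     end -1 15 a [-31. -31. -31.] z [ 6. 23. 38.]
scene0 yellow top a [-30.   31.6] w [-23.8  25.8]
   n 46 a: [-31. -30. -30. -29. -28. -28. -27.]
     end -1 46 a [-30. -29. -27.] z [ 9. 24. 38.]
scene0 blue top a [-31.8  28.1] w [-22.5  28.2]
   n 44 a: [-32. -32. -31. -30. -29. -27.  11.]
     end -1 42 a [-32. -30. -27.] z [ 8. 22. 35.]
w11 red top a [-28.4  31. ] w [-21.   26.2]
w11 yellow top a [-25.6  33.2] w [-21.6  25.9]
w11 blue top a [-26.9  -7.6] w [-21.1  26.9]
   n 13 a: [-27. -27. -27. -27. -27. -27. -27.]
     end -1 13 a [-27. -27. -27.] z [ 8. 26. 39.]
w7 red top a [-29.   30.4] w [-21.7  26.2]
   n 357 a: [-29. -29. -29. -29. -29. -29. -29.]
     end -1 357 a [-29. -29. -29.] z [ 8. 24. 39.]
```

View pics/mouths.png

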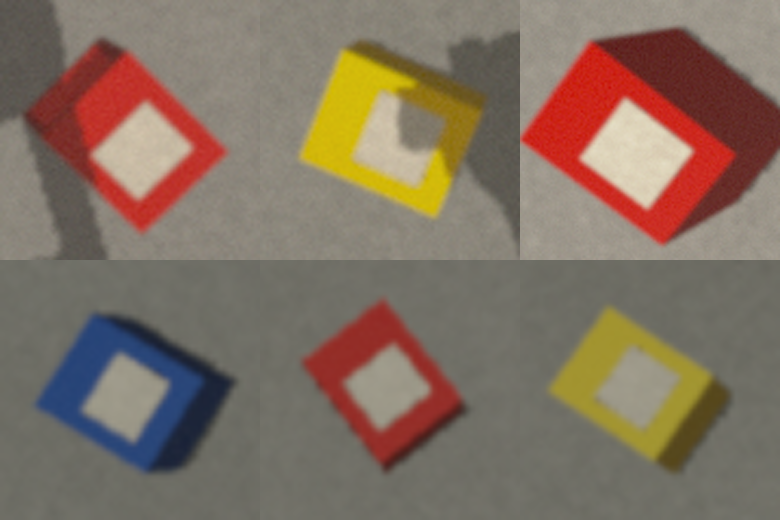

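All three tubs show a solid flat base on the −axis side, so their mouths point to +39° (red), +57° (yellow) and +61° (blue). I'm moving to the red tub, to pinch a small patch near its mouth.

Run:
```python
from h import *
plan((528.7,91.8,110,128.9),(528.7,91.8,50,128.9))
```

```text
now [537.  182.3 343.6] ang -98.3 grip 78.0 F [-0.4  0.3 -0.4] t 18.2 j6 1.91
[528.7, 91.8, 110, 128.9] -> [0.0906, -0.0049, 0.2337] -0.824
[528.7, 91.8, 50, 128.9] -> [0.0906, -0.0049, 0.2937] -0.824
```

Request:
carry_out --targets '[[0.07,[0.05,-0.0049,0.05],-0.18],[0.07,[0.0906,-0.0049,0.1],-0.36],[0.07,[0.0906,-0.0049,0.15],-0.54],[0.07,[0.0906,-0.0049,0.19],-0.72],[0.07,[0.0906,-0.0049,0.23],-0.824],[0.065,[0.0906,-0.0049,0.27],-0.824],[0.065,[0.0906,-0.0049,0.2937],-0.824],[0.065,[0.0906,-0.0049,0.2937],-0.824]]'

```text
clock: 19.23
tool_pos: [526.9, 90.6, 48.0]
orientation: [0.902, -0.432, -0.002, 0.001]
force: [0.5, 0.6, -0.1]
grip_width: 65.0
```

```bash
cat >> h.py <<'E'
def tub(col,c,ang,n=None,cam="wrist"):
    """tub measure: colour points in its axis frame"""
    im,P=snap(cam); ax=np.array([np.cos(np.radians(ang)),np.sin(np.radians(ang))]); la=np.array([-ax[1],ax[0]])
    if n: save(im,n); np.savez(n+".npz",im=im,P=P)
    m=mask(im,col,vmin=25); h=cv2.cvtColor(im,cv2.COLOR_RGB2HSV)
    q=P-np.array([*c,0]); A=q[...,:2]@ax; W=q[...,:2]@la; Z=P[...,2]
    k=m&(abs(A)<70)&(abs(W)<35)&(Z>3)
    print(col,k.sum(),"A",np.percentile(A[k],[1,50,99]).round(1),"W",np.percentile(W[k],[1,99]).round(1),"Z",np.percentile(Z[k],[1,50,90,99]).round(1))
    for a in range(-60,60,10):
        kk=k&(A>=a)&(A<a+10)
        if kk.sum()>15: print("  a",a,kk.sum(),"zmax",np.percentile(Z[kk],[10,50,95]).round(1))
    return im,P
E
python3 - <<'E'
from h import *
plan(); tub("red",(501.5,69.8),38.9,"r1")
E
```

```text
now [526.9  90.6  48. ] ang -51.2 grip 65.0 F [ 0.5  0.6 -0.1] t 19.2 j6 0.93
red 9479 A [ 2.6 21.1 30.7] W [-21.8  24.8] Z [ 3.  46.8 47.8 48.5]
  a 0 976 zmax [ 3.3 46.9 48. ]
  a 10 3350 zmax [ 3.4 46.9 48. ]
  a 20 4229 zmax [ 3.4 46.7 47.9]
  a 30 861 zmax [ 9.9 42.6 47.7]
  a 40 63 zmax [97.4 98.2 99.1]
```

View pics/r1.png

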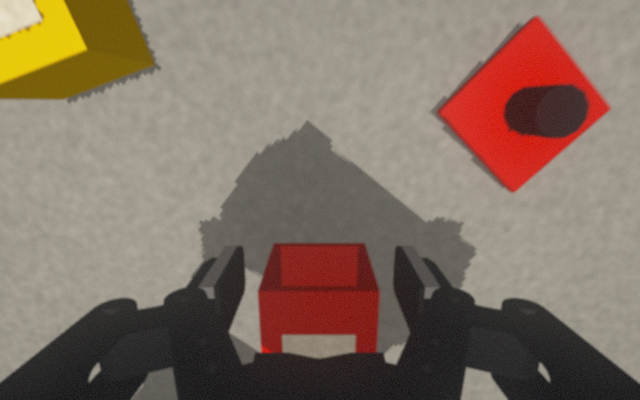

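The view from the mouth side shows the opening at (320,268) and the red lid at (525,105). Now lift tests, from loose to tight.

Request:
carry_out --targets '[[0.048,[0,0,0],0],[0.048,[0,0,0],0],[0.048,[0,0,0],0],[0.048,[0,0,-0.006],0],[0.048,[0,0,-0.012],0],[0.048,[0,0,-0.012],0]]'

```text
clock: 20.02
tool_pos: [529.3, 92.2, 62.9]
orientation: [0.902, -0.431, 0.0, -0.0]
force: [1.0, 0.1, -0.1]
grip_width: 48.3
```

Run:
```python
from h import *
plan(); tub("red",(501.5,69.8),38.9)
```

```text
now [529.3  92.2  62.9] ang -51.1 grip 48.3 F [ 1.   0.1 -0.1] t 20.0 j6 0.93
red 8335 A [-6.6 20.3 30.9] W [-22.3  24.7] Z [ 3.1 46.9 47.8 48.8]
  a -10 539 zmax [46.6 47.2 48.1]
  a 0 748 zmax [46.3 47.1 48.1]
  a 10 2801 zmax [ 3.3 46.9 48.1]
  a 20 3463 zmax [ 3.5 46.8 48. ]
  a 30 726 zmax [ 8.3 43.8 47.8]
  a 40 58 zmax [112.4 113.  113.8]
```

Request:
carry_out --targets '[[0.048,[0,0,0.012],0],[0.0478,[0,0,0.012],0],[0.0478,[0,0,0.012],0],[0.0478,[0,0,0.012],0],[0.0478,[0,0,0.006],0],[0.0478,[0,0,0],0],[0.0478,[0,0,0],0]]'

```text
clock: 20.95
tool_pos: [529.8, 92.1, 63.3]
orientation: [0.902, -0.431, 0.001, -0.001]
force: [0.3, 0.0, 0.3]
grip_width: 48.2
```

Run:
```python
from h import *
plan(); tub("red",(501.5,69.8),38.9)
```

```text
now [529.8  92.1  63.3] ang -51.1 grip 48.2 F [0.3 0.  0.3] t 20.9 j6 0.93
red 11908 A [-1.2 23.  41. ] W [-22.8  24.2] Z [ 8.  45.8 60.3 62.1]
  a -10 203 zmax [51.9 52.9 53.6]
  a 0 1681 zmax [ 8.3 10.5 56.2]
  a 10 3042 zmax [11.4 56.8 59. ]
  a 20 4184 zmax [14.4 59.2 61.5]
  a 30 2364 zmax [16.8 19.3 53.7]
  a 40 434 zmax [ 16.5  18.2 113.8]
```

Request:
carry_out --targets '[[0.0478,[0,0,0.012],0],[0.0476,[0,0,0.012],0],[0.0476,[0,0,0.012],0],[0.0476,[0,0,0.012],0],[0.0476,[0,0,0.006],0],[0.0476,[0,0,0],0],[0.0476,[0,0,0],0]]'

```text
clock: 21.88
tool_pos: [529.5, 92.1, 63.1]
orientation: [0.902, -0.431, 0.001, -0.0]
force: [0.1, 0.2, -1.4]
grip_width: 47.9
```

Run:
```python
from h import *
plan(); tub("red",(501.5,69.8),38.9)
```

```text
now [529.5  92.1  63.1] ang -51.1 grip 47.9 F [ 0.1  0.2 -1.4] t 21.9 j6 0.93
red 10873 A [ 4.9 23.3 33.2] W [-22.6  24.3] Z [16.2 60.8 62.1 63.2]
  a 0 709 zmax [17.1 60.9 62. ]
  a 10 3458 zmax [17.  60.9 62.2]
  a 20 4160 zmax [17.4 61.2 62.4]
  a 30 2473 zmax [17.5 53.4 62.3]
  a 40 73 zmax [112.5 113.3 114.2]
```

The window is clear: at 48.0 mm it slips, at 47.8 it tilts with the base on the counter, and at 47.6 it lifts level. I'll run the arc at 47.8.

Request:
carry_out --targets '[[0.0476,[0,0,0.012],0],[0.0478,[0,0,0.012],0],[0.0478,[0,0,0.012],0],[0.0478,[0,0.0054,0.0054],0],[0.0478,[0,0.0116,-0.0005],0],[0.0478,[0,0.0185,-0.0056],0],[0.0478,[0,0.0259,-0.0098],0],[0.0478,[0,0.0338,-0.0131],0],[0.0478,[0,0.042,-0.0154],0],[0.0478,[0,0.0505,-0.0166],0],[0.0478,[0,0.0505,-0.0166],0]]'

```text
clock: 23.3
tool_pos: [489.0, 60.0, 78.6]
orientation: [0.902, -0.432, -0.0, 0.0]
force: [0.3, -0.2, -1.1]
grip_width: 47.8
```

Run:
```python
from h import *
plan(); tub("red",(501.5,69.8),38.9,"r2"); tub("red",(501.5,69.8),38.9,cam="scene")
```

```text
now [489.   60.   78.6] ang -51.1 grip 47.8 F [ 0.3 -0.2 -1.1] t 23.3 j6 0.86
red 10855 A [-46.5 -28.4 -18.5] W [-22.2  24.8] Z [31.9 76.5 77.7 78.9]
  a -50 1031 zmax [32.6 76.6 77.8]
  a -40 3751 zmax [32.8 76.7 77.8]
  a -30 4427 zmax [33.  76.7 78.1]
  a -20 1565 zmax [32.9 64.8 77.7]
  a -10 78 zmax [128.1 128.8 131.2]
red 870 A [-68.3 -16.1  37.1] W [-34.   33.2] Z [ 41.6 370.6 377.2 390.4]
  a -60 57 zmax [ 47.1  72.7 386.7]
  a -50 59 zmax [ 45.1  75.9 384. ]
  a -40 124 zmax [ 55.7  81.4 376. ]
  a -30 101 zmax [ 77.6 373.3 376.4]
  a -20 84 zmax [369.  373.8 376.4]
  a -10 98 zmax [363.4 372.8 376.7]
  a 0 92 zmax [361.2 371.7 377.1]
  a 10 94 zmax [360.4 370.2 380.8]
  a 20 68 zmax [358.  368.1 377.7]
  a 30 26 zmax [358.3 368.1 372.6]
```

View pics/r2.png

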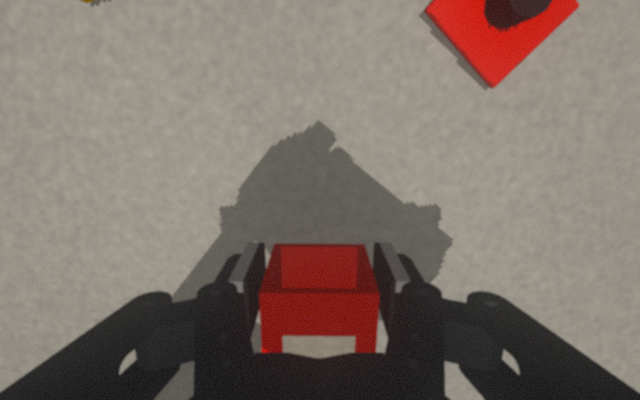

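Still level: after a tighter grip the fingers don't slacken the same way. I'll set it back down, reopen and close to 47.8 from the loose side.

Request:
carry_out --targets '[[0.0475,[0,0,0],0],[0.0475,[0,-0.025,0.0],0],[0.0475,[0,-0.05,0.01],0],[0.0475,[0,-0.05,0.02],0],[0.0475,[0,-0.05,0.0278],0],[0.05,[0,-0.05,0.0278],0],[0.05,[0,-0.05,0.0278],0],[0.0482,[0,-0.05,0.0278],0],[0.0478,[0,-0.05,0.0278],0],[0.0478,[0,-0.05,0.0278],0],[0.0478,[0,-0.05,0.0278],0]]'

```text
clock: 24.78
tool_pos: [528.9, 91.7, 51.5]
orientation: [0.902, -0.431, 0.0, -0.0]
force: [-1.0, -0.6, 5.6]
grip_width: 48.2
```

Request:
carry_out --targets '[[0.0478,[0,0.0026,-0.0033],0],[0.0478,[0,0.0054,-0.0066],0],[0.0478,[0,0.0085,-0.0096],0],[0.0478,[0,0.0116,-0.0125],0],[0.0478,[0,0.0116,-0.0125],0]]'

```text
clock: 25.4
tool_pos: [519.4, 84.3, 63.6]
orientation: [0.902, -0.431, 0.0, -0.0]
force: [0.5, 0.5, -0.8]
grip_width: 47.5
```

Run:
```python
from h import *
plan(); tub("red",(501.5,69.8),38.9)
```

```text
now [519.4  84.3  63.6] ang -51.1 grip 47.5 F [ 0.5  0.5 -0.8] t 25.4 j6 0.91
red 11575 A [-15.8  11.3  28. ] W [-22.4  24.7] Z [ 8.4 51.7 58.5 60. ]
  a -20 458 zmax [51.1 52.2 53.3]
  a -10 1731 zmax [ 8.6 52.5 55.5]
  a 0 3161 zmax [10.9 55.8 57.7]
  a 10 4186 zmax [13.4 57.1 59.5]
  a 20 1979 zmax [14.7 16.3 45.5]
  a 30 60 zmax [113.1 113.7 114.5]
```

Request:
carry_out --targets '[[0.0478,[0,0.0069,-0.0051],0],[0.0478,[0,0.0143,-0.0093],0],[0.0478,[0,0.0222,-0.0126],0],[0.0478,[0,0.0304,-0.0149],0],[0.0478,[0,0.0304,-0.0149],0]]'

```text
clock: 26.08
tool_pos: [495.9, 65.1, 79.1]
orientation: [0.902, -0.432, 0.001, -0.0]
force: [0.7, 0.2, 2.9]
grip_width: 48.0
```

Run:
```python
from h import *
plan(); tub("red",(501.5,69.8),38.9)
```

```text
now [495.9  65.1  79.1] ang -51.1 grip 48.0 F [0.7 0.2 2.9] t 26.1 j6 0.87
red 12770 A [-59.6 -15.7  13.6] W [-22.6  24.4] Z [ 5.1 38.4 71.6 74.1]
  a -60 370 zmax [38.4 40.6 45.4]
  a -50 860 zmax [15.5 18.1 53.2]
  a -40 1970 zmax [ 5.7 11.6 61.7]
  a -30 1951 zmax [ 8.3 62.7 70.1]
  a -20 3101 zmax [17.3 70.9 74. ]
  a -10 1859 zmax [24.  33.  65.5]
  a 0 1670 zmax [31.6 36.6 52.5]
  a 10 894 zmax [37.7 39.1 41.3]
```

Red has rotated about 44°, so I'll continue the arc.

Request:
carry_out --targets '[[0.0478,[0,0.0085,-0.0012],0],[0.0478,[0,0.017,-0.0015],0],[0.0478,[0,0.0256,-0.0006],0],[0.0478,[0,0.0339,0.0012],0],[0.0478,[0,0.042,0.0041],0],[0.0478,[0,0.0496,0.0079],0],[0.0478,[0,0.0557,0.0119],0],[0.0478,[0,0.0557,0.0119],0]]'

```text
clock: 27.12
tool_pos: [451.5, 30.1, 65.4]
orientation: [0.902, -0.432, -0.001, 0.0]
force: [-0.3, -0.3, 0.2]
grip_width: 47.9
```

Run:
```python
from h import *
plan(); tub("red",(501.5-42,69.8-34),38.9)
```

```text
now [451.5  30.1  65.4] ang -51.1 grip 47.9 F [-0.3 -0.3  0.2] t 27.1 j6 0.79
red 14151 A [-24.9 -12.1  22.7] W [-22.   25.2] Z [ 3.1 47.4 59.5 60.4]
  a -30 5698 zmax [12.2 42.6 59.5]
  a -20 1753 zmax [ 3.2 25.6 59.8]
  a -10 1836 zmax [ 3.2 26.  59.8]
  a 0 1050 zmax [24.5 56.7 60. ]
  a 10 1085 zmax [54.  59.1 60.1]
  a 20 2729 zmax [17.6 51.8 59.9]
```

Red stands (rim at z = 60 all round). I'll release it, then measure the rim and the lid.

Request:
carry_out --targets '[[0.052,[0,0,0],0],[0.065,[0,0,0],0],[0.065,[0,0,0],0],[0.065,[0,0,-0.05],0],[0.065,[0,-0.03,-0.11],0],[0.065,[0,-0.06,-0.17],0],[0.065,[0,-0.06,-0.17],0],[0.065,[0,-0.06,-0.17],0]]'

```text
clock: 28.18
tool_pos: [499.4, 68.2, 236.7]
orientation: [0.902, -0.431, 0.0, -0.0]
force: [-0.9, 0.4, -0.3]
grip_width: 64.9
```

```bash
cat >> h.py <<'E'
def rim(col,near,z=(56,64),r=45,n=None,cam="wrist"):
    im,P=snap(cam)
    if n: save(im,n); np.savez(n+".npz",im=im,P=P)
    m=mask(im,col,vmin=40)&(P[...,2]>z[0])&(P[...,2]<z[1])&(np.hypot(P[...,0]-near[0],P[...,1]-near[1])<r)
    p=P[m]; q=cv2.minAreaRect(p[:,:2].astype(np.float32)); print(col,cam,m.sum(),np.round(q[0],1),np.round(q[1],1),round(q[2],1),"z",np.median(p[:,2]).round(1)); return np.array(q[0]),q[2]
def knob(near,r=30,n=None):
    im,P=snap("wrist"); h=cv2.cvtColor(im,cv2.COLOR_RGB2HSV)
    m=(h[...,2]<70)&(P[...,2]>30)&(P[...,2]<42)&(np.hypot(P[...,0]-near[0],P[...,1]-near[1])<r)
    p=P[m]; q=cv2.minEnclosingCircle(p[:,:2].astype(np.float32)); print("knob",m.sum(),np.round(q[0],1),round(q[1],1),p.mean(0).round(1))
E
python3 - <<'E'
from h import *
plan(); rim("red",(459,36),n="r3"); rim("red",(634,61),(9,17)); rim("red",(634,61),(9,20),cam="top"); rim("red",(459,36),(55,66),cam="top");rim("red",(459,36),(55,66),cam="scene");knob((634,61))
plan((634,61,150,85),(634,61,48,85))
E
```

```text
now [499.4  68.2 236.7] ang -51.1 grip 64.9 F [-0.9  0.4 -0.3] t 28.2 j6 0.88
red wrist 804 [457.5  37. ] [48.3 47.3] 39.2 z 59.0
red wrist 2856 [632.5  62.6] [52.9 53.2] 85.1 z 12.0
red top 7 [650.2  36.1] [14.3  0.1] 0.6 z 13.6
red top 70 [460.2  35.5] [45.5 46.5] 37.9 z 61.2
red scene 80 [456.4  33.2] [44.2 51.5] 39.7 z 59.1
knob 336 [631.9  63.2] 9.2 [631.4  63.3  35.7]
now [498.2  67.8 234.6] ang -51.1 grip 65.0 F [ 0.2 -0.5 -0.1] t 28.5 j6 0.88
[634, 61, 150, 85] -> [0.0907, -0.1017, 0.0842] 0.766
[634, 61, 48, 85] -> [0.0909, -0.102, 0.1862] 0.766
```

Run:
```python
from h import *
plan((633.2,62.2,110,None),(633.2,62.2,39,None),(633.2,62.2,160,None),(458.4,36.5,160,None),(458.4,36.5,95,None))
```

```text
now [498.2  67.8 234.6] ang -51.1 grip 65.0 F [ 0.2 -0.5 -0.1] t 28.5 j6 0.88
[633.2, 62.2, 110, None] -> [0.0893, -0.1019, 0.1242] 0.0
[633.2, 62.2, 39, None] -> [0.0894, -0.1021, 0.1952] 0.0
[633.2, 62.2, 160, None] -> [0.0892, -0.1018, 0.0742] 0.0
[458.4, 36.5, 160, None] -> [-0.0005, 0.0504, 0.0747] 0.0
[458.4, 36.5, 95, None] -> [-0.0003, 0.0502, 0.1397] 0.0
```

Request:
carry_out --targets '[[0.05,[0.04,-0.045,0.05],0],[0.05,[0.08,-0.09,0.09],0],[0.05,[0.0894,-0.102,0.13],0],[0.05,[0.0894,-0.102,0.17],0],[0.05,[0.0894,-0.102,0.1855],0],[0.05,[0.0894,-0.102,0.1955],0],[0.05,[0.0894,-0.102,0.1955],0],[0.015,[0.0894,-0.102,0.1955],0],[0.015,[0.0894,-0.102,0.1955],0],[0.015,[0.0894,-0.102,0.1955],0],[0.015,[0.0894,-0.102,0.1955],0],[0.015,[0.0894,-0.102,0.1955],0]]'

```text
clock: 29.98
tool_pos: [636.0, 62.6, 43.1]
orientation: [0.902, -0.431, 0.001, -0.001]
force: [-1.1, 1.2, 6.7]
grip_width: 17.5
```

Run:
```python
from h import *
plan()
```

```text
now [636.   62.6  43.1] ang -51.1 grip 17.5 F [-1.1  1.2  6.7] t 30.0 j6 0.87
```

Request:
carry_out --targets '[[0.015,[0,0,-0.03],0],[0.015,[0,0,-0.08],0],[0.015,[0,0,-0.12],0],[0.015,[-0.04,0.07,-0.12],0],[0.015,[-0.08,0.13,-0.12],0],[0.015,[-0.0898,0.1522,-0.12],0],[0.015,[-0.0898,0.1522,-0.11],0],[0.015,[-0.0898,0.1522,-0.09],0],[0.015,[-0.0898,0.1522,-0.09],0]]'

```text
clock: 31.1
tool_pos: [459.3, 37.0, 129.5]
orientation: [0.902, -0.431, -0.001, 0.0]
force: [-0.0, -0.3, 0.5]
grip_width: 17.3
```

Run:
```python
from h import *
plan(); im,P=snap("wrist"); save(im,"r4"); np.savez("r4.npz",im=im,P=P)
m=mask(im,"red",vmin=40)
for z in range(0,130,10):
    k=m&(P[...,2]>=z)&(P[...,2]<z+10)
    if k.sum()>50: q=cv2.minAreaRect(P[k][:,:2].astype(np.float32)); print(z,k.sum(),np.round(q[0],1),np.round(q[1],1),round(q[2],1),P[k].mean(0).round(1))
```

```text
now [459.3  37.  129.5] ang -51.1 grip 17.3 F [-0.  -0.3  0.5] t 31.1 j6 0.81
0 151 [442.4   6.8] [124.5  47.8] 54.8 [466.4  38.4   4.6]
10 86 [467.8  45.8] [25.9 45.8] 32.5 [472.6  46.   15.7]
20 87 [468.2  44.7] [21.5 45.8] 38.9 [473.7  47.5  25.5]
30 115 [469.1  45.8] [19.9 46.4] 37.3 [472.3  48.5  35.1]
40 256 [469.8  46.2] [18.5 46.4] 37.3 [475.   49.7  45.7]
50 818 [470.3  46.5] [17.8 47.6] 36.8 [474.   47.8  57.7]
60 70 [469.7  46.2] [17.9 46.9] 37.9 [473.   47.1  60.2]
90 5914 [457.   36.8] [54.1 53.8] 84.9 [464.7  42.6  98.5]
100 158 [457.5  38.3] [49.9 49.9] 86.1 [460.3  46.3 102.4]
110 92 [459.   38.3] [22.5 44.5] 38.9 [464.   43.6 114.1]
120 68 [457.5  38.1] [21.8 44.2] 33.7 [453.4  38.6 124.2]
```

Lid held, and its wrist-view centre (457.0, 36.8) matches the rim's (457.5, 37.0). Lowering.

Request:
carry_out --targets '[[0.015,[0,0,0.015],0],[0.015,[0,0,0.022],0],[0.015,[0,0,0.028],0],[0.015,[0,0,0.032],0],[0.015,[0,0,0.032],0]]'

```text
clock: 31.78
tool_pos: [459.6, 36.9, 98.6]
orientation: [0.902, -0.431, -0.0, 0.0]
force: [0.3, -0.9, -0.4]
grip_width: 17.3
```

```bash
cat >> h.py <<'E'
def plate(col,near,z):
    im,P=snap("wrist"); m=mask(im,col,vmin=40)&(P[...,2]>z[0])&(P[...,2]<z[1])&(np.hypot(P[...,0]-near[0],P[...,1]-near[1])<45)
    p=P[m]; A=np.c_[p[:,:2]-np.array(near),np.ones(len(p))]
    k=np.ones(len(p),bool)
    for _ in range(4):
        q=np.linalg.lstsq(A[k],p[k,2],rcond=None)[0]; k=abs(A@q-p[:,2])<1.5
    r=cv2.minAreaRect(p[k][:,:2].astype(np.float32)); print(col,"plate n",m.sum(),"tilt",np.round(q[:2],3),"z",q[2].round(1),"c",np.round(r[0],1),np.round(r[1],1),round(r[2],1))
E
python3 - <<'E'
from h import *
plan(); plate("red",(458,37),(55,80))
E
```

```text
now [459.6  36.9  98.6] ang -51.1 grip 17.3 F [ 0.3 -0.9 -0.4] t 31.8 j6 0.81
red plate n 6639 tilt [-0.009  0.005] z 67.7 c [457.5  36.7] [54.1 53.5] 84.8
```

Request:
carry_out --targets '[[0.015,[0,0,0.0025],0],[0.015,[0,0,0.0025],0],[0.025,[0,0,0.0025],0],[0.04,[0,0,0.0025],0],[0.05,[0,0,0.0025],0],[0.05,[0,0,0.0025],0],[0.05,[0,0,-0.03],0],[0.05,[0,0,-0.08],0],[0.05,[0,0,-0.13],0],[0.065,[0,-0.05,-0.15],0],[0.065,[0,-0.05,-0.15],0]]'

```text
clock: 33.2
tool_pos: [501.1, 69.4, 251.7]
orientation: [0.903, -0.43, 0.002, -0.001]
force: [-0.6, -0.9, 0.4]
grip_width: 65.2
```

Run:
```python
from h import *
plate("red",(458,37),(55,80))
# yellow
c=np.array([542.2,240]);ax=np.array([np.cos(np.radians(57.4)),np.sin(np.radians(57.4))]); g=c+34*ax
print(c-54*ax)
plan((*g,160,147.4),(*g,50,147.4))
rim("yellow",(542,240),(43,53),cam="top"); rim("yellow",(651,200),(9,19),cam="top"); rim("blue",(488,399),(9,19),cam="top")
rim("red",(458,37),(60,72),cam="top")
```

```text
red plate n 2574 tilt [0.001 0.   ] z 64.2 c [457.4  37.2] [53.5 54.2] 85.2
[513.10637761 194.50757056]
now [499.5  68.7 249.7] ang -51.0 grip 64.8 F [-0.8 -0.5 -0.2] t 33.2 j6 0.88
[np.float64(560.5182066902333), np.float64(268.643381498243), 160, 147.4] -> [-0.1171, -0.1731, 0.0897] -0.322
[np.float64(560.5182066902333), np.float64(268.643381498243), 50, 147.4] -> [-0.1172, -0.1731, 0.1997] -0.322
yellow top 153 [552.6 262.8] [23.8 54.2] 86.8 z 49.0
yellow top 0 [0. 0.] [0. 0.] 0.0 z nan
blue top 425 [487.9 399.1] [52.1 51.2] 53.3 z 14.3
red top 267 [455.2  43.5] [61.4 52.3] 51.4 z 66.2
  return _methods._mean(a, axis=axis, dtype=dtype,
  ret = ret.dtype.type(ret / rcount)
```

Red is seated and level (tilt 0.001, centre (457.4, 37.2) against rim (457.5, 37.0)). Next is yellow.

Request:
carry_out --targets '[[0.065,[-0.04,-0.06,0.03],-0.16],[0.065,[-0.08,-0.115,0.06],-0.322],[0.065,[-0.1172,-0.1731,0.1],-0.322],[0.065,[-0.1172,-0.1731,0.14],-0.322],[0.065,[-0.1172,-0.1731,0.17],-0.322],[0.065,[-0.1172,-0.1731,0.189],-0.322],[0.065,[-0.1172,-0.1731,0.199],-0.322],[0.065,[-0.1172,-0.1731,0.199],-0.322],[0.065,[-0.1172,-0.1731,0.199],-0.322]]'

```text
clock: 34.58
tool_pos: [561.2, 268.1, 52.0]
orientation: [0.96, -0.281, 0.001, -0.001]
force: [-0.5, -0.6, -0.2]
grip_width: 65.1
```

Run:
```python
from h import *
plan(); tub("yellow",(542.2,240),57.4)
```

```text
now [561.2 268.1  52. ] ang -32.7 grip 65.1 F [-0.5 -0.6 -0.2] t 34.6 j6 0.9
yellow 9068 A [ 1.  21.8 31.6] W [-21.8  24.9] Z [ 3.1 46.8 47.8 48.7]
  a 0 854 zmax [46.  47.1 48. ]
  a 10 3038 zmax [ 3.4 46.9 48. ]
  a 20 3584 zmax [ 3.4 46.9 48. ]
  a 30 1511 zmax [ 6.7 43.5 47.7]
  a 40 62 zmax [101.5 102.4 110.8]
```

Request:
carry_out --targets '[[0.05,[0,0,0],0],[0.05,[0,0,0],0],[0.0482,[0,0,0],0],[0.0478,[0,0,0],0],[0.0478,[0,0,0],0],[0.0478,[0,0,0],0],[0.0478,[0,0.0026,-0.0033],0],[0.0478,[0,0.0054,-0.0066],0],[0.0478,[0,0.0085,-0.0096],0],[0.0478,[0,0.0116,-0.0125],0],[0.0478,[0,0.0116,-0.0125],0]]'

```text
clock: 36.0
tool_pos: [553.7, 258.2, 62.8]
orientation: [0.96, -0.281, 0.0, -0.0]
force: [0.1, -1.1, -0.2]
grip_width: 47.8
```

Run:
```python
from h import *
plan(); tub("yellow",(542.2,240),57.4)
```

```text
now [553.7 258.2  62.8] ang -32.7 grip 47.8 F [ 0.1 -1.1 -0.2] t 36.0 j6 0.88
yellow 10852 A [-10.4  10.4  21.1] W [-22.6  24.5] Z [14.2 58.8 60.2 67.5]
  a -20 132 zmax [58.5 59.  59.8]
  a -10 1383 zmax [15.  58.9 60. ]
  a 0 3739 zmax [15.1 59.1 60.2]
  a 10 5163 zmax [15.6 58.3 60.5]
  a 20 344 zmax [14.1 16.6 60.9]
  a 30 89 zmax [112.  113.2 124.8]
```

Request:
carry_out --targets '[[0.0478,[0,0.0069,-0.0051],0],[0.0478,[0,0.0143,-0.0093],0],[0.0478,[0,0.0222,-0.0126],0],[0.0478,[0,0.0304,-0.0149],0],[0.0478,[0,0.0304,-0.0149],0]]'

```text
clock: 36.67
tool_pos: [537.0, 232.3, 77.5]
orientation: [0.96, -0.281, 0.0, -0.0]
force: [-0.0, -0.2, -1.0]
grip_width: 48.0
```

Run:
```python
from h import *
plan(); tub("yellow",(542.2,240),57.4)
```

```text
now [537.  232.3  77.5] ang -32.7 grip 48.0 F [-0.  -0.2 -1. ] t 36.7 j6 0.85
yellow 11687 A [-46.2 -19.7  -3.3] W [-22.3  24.7] Z [24.  67.6 73.9 75.8]
  a -50 491 zmax [67.  68.  69.1]
  a -40 1942 zmax [24.3 68.1 71.1]
  a -30 3293 zmax [26.7 71.4 73.3]
  a -20 4233 zmax [29.  71.8 74.8]
  a -10 1647 zmax [30.2 31.6 57.1]
  a 0 81 zmax [126.7 127.8 139.8]
```

Yellow mostly lifted level, so that was a touch tight. I'll set it down and retry at 47.9 from the loose side.

Request:
carry_out --targets '[[0.0478,[0,-0.02,0.0],0],[0.0478,[0,-0.042,0.01],0],[0.0478,[0,-0.042,0.02],0],[0.0478,[0,-0.042,0.0274],0],[0.05,[0,-0.042,0.0274],0],[0.05,[0,-0.042,0.0274],0],[0.0483,[0,-0.042,0.0274],0],[0.0479,[0,-0.042,0.0274],0],[0.0479,[0,-0.042,0.0274],0],[0.0479,[0,-0.042,0.0274],0]]'

```text
clock: 37.98
tool_pos: [559.8, 268.1, 50.0]
orientation: [0.96, -0.281, -0.0, 0.0]
force: [-0.5, -0.2, -0.3]
grip_width: 47.7
```

Request:
carry_out --targets '[[0.0479,[0,0.0026,-0.0033],0],[0.0479,[0,0.0054,-0.0066],0],[0.0479,[0,0.0085,-0.0096],0],[0.0479,[0,0.0116,-0.0125],0],[0.0479,[0,0.0116,-0.0125],0]]'

```text
clock: 38.6
tool_pos: [553.7, 258.2, 62.9]
orientation: [0.96, -0.281, 0.0, -0.0]
force: [-0.5, 0.3, 0.3]
grip_width: 48.0
```

Run:
```python
from h import *
plan(); tub("yellow",(542.2,240),57.4)
```

```text
now [553.7 258.2  62.9] ang -32.7 grip 48.0 F [-0.5  0.3  0.3] t 38.6 j6 0.88
yellow 12218 A [-16.8  14.7  32.3] W [-22.7  24.5] Z [ 8.8 51.8 59.5 61.8]
  a -20 505 zmax [50.3 51.5 52.7]
  a -10 1022 zmax [ 8.7 53.  55. ]
  a 0 2937 zmax [10.4 55.7 57.7]
  a 10 3667 zmax [13.2 58.1 60.4]
  a 20 3407 zmax [15.6 38.4 60.5]
  a 30 679 zmax [ 16.   17.8 113.2]
```

Request:
carry_out --targets '[[0.0479,[0,0.0069,-0.0051],0],[0.0479,[0,0.0143,-0.0093],0],[0.0479,[0,0.0222,-0.0126],0],[0.0479,[0,0.0304,-0.0149],0],[0.0479,[0,0.0304,-0.0149],0]]'

```text
clock: 39.28
tool_pos: [537.0, 232.3, 77.7]
orientation: [0.96, -0.281, 0.0, -0.0]
force: [-0.1, 0.8, 0.1]
grip_width: 48.1
```

Run:
```python
from h import *
plan(); tub("yellow",(542.2,240),57.4)
```

```text
now [537.  232.3  77.7] ang -32.7 grip 48.1 F [-0.1  0.8  0.1] t 39.3 j6 0.85
yellow 13072 A [-54.8 -13.2  17.3] W [-22.5  24.5] Z [ 5.2 39.5 72.4 74.9]
  a -60 286 zmax [35.8 38.3 41.8]
  a -50 287 zmax [19.6 45.  50.7]
  a -40 1982 zmax [10.6 15.9 57. ]
  a -30 2107 zmax [ 5.7 20.  68.6]
  a -20 3132 zmax [14.1 71.6 74.8]
  a -10 1966 zmax [21.3 39.  69.1]
  a 0 1764 zmax [29.8 35.9 57.8]
  a 10 1548 zmax [38.5 41.  46.6]
```

It's pivoting well now (about 43°). Finishing the arc and releasing.

Request:
carry_out --targets '[[0.0479,[0,0.0085,-0.0012],0],[0.0479,[0,0.017,-0.0015],0],[0.0479,[0,0.0256,-0.0006],0],[0.0479,[0,0.0339,0.0012],0],[0.0479,[0,0.042,0.0041],0],[0.0479,[0,0.0496,0.0079],0],[0.0479,[0,0.0557,0.0119],0],[0.0479,[0,0.0557,0.0119],0]]'

```text
clock: 40.33
tool_pos: [506.8, 185.5, 65.0]
orientation: [0.96, -0.281, -0.0, 0.0]
force: [0.7, 0.3, -0.8]
grip_width: 47.9
```

Run:
```python
from h import *
plan(); tub("yellow",(513,194.5),57.4)
```

```text
now [506.8 185.5  65. ] ang -32.7 grip 47.9 F [ 0.7  0.3 -0.8] t 40.3 j6 0.78
yellow 14788 A [-20.7  -6.7  27.8] W [-22.3  24.8] Z [ 3.1 47.1 60.2 61.3]
  a -30 317 zmax [58.4 59.1 60. ]
  a -20 6431 zmax [ 6.5 40.5 59.6]
  a -10 2067 zmax [ 3.3 12.4 60.2]
  a 0 1825 zmax [ 3.5 29.2 60.4]
  a 10 892 zmax [39.7 59.3 60.8]
  a 20 3256 zmax [27.9 58.4 61.1]
```

Request:
carry_out --targets '[[0.052,[0,0,0],0],[0.065,[0,0,0],0],[0.065,[0,0,0],0],[0.065,[0,0,-0.05],0],[0.065,[0,-0.03,-0.11],0],[0.065,[0,-0.06,-0.17],0],[0.065,[0,-0.06,-0.17],0],[0.065,[0,-0.06,-0.17],0]]'

```text
clock: 41.38
tool_pos: [539.7, 236.6, 235.7]
orientation: [0.96, -0.281, 0.0, -0.0]
force: [-0.3, -0.8, -0.6]
grip_width: 64.8
```

Run:
```python
from h import *
a,_=rim("yellow",(513,194.5)); b,_=rim("yellow",(650,201),(9,17),r=80); knob(b,25)
d=a-b; print("disp",d)
g=b+[.7,-.9]
t=g+d
plan((*g,44.5,None),(*t,130,None))
```

```text
yellow wrist 837 [514.3 199.3] [48.1 47.4] 56.9 z 59.0
yellow wrist 2451 [648.7 202.7] [53.3 54.1] 38.1 z 11.9
knob 263 [648.4 203.7] 9.3 [647.6 204.1  35.6]
disp [-134.41052246   -3.40130615]
now [538.1 235.7 232.6] ang -32.7 grip 64.6 F [-0.1 -0.8 -0.6] t 41.5 j6 0.86
[np.float64(649.3619262695313), np.float64(201.78070983886718), 44.5, None] -> [0.1125, -0.0322, 0.1876] 0.0
[np.float64(514.9514038085938), np.float64(198.37940368652343), 130, None] -> [0.0009, 0.0436, 0.1027] 0.0
```

Request:
carry_out --targets '[[0.05,[0.045,-0.013,0.03],0],[0.05,[0.09,-0.026,0.06],0],[0.05,[0.1125,-0.0322,0.1],0],[0.05,[0.1125,-0.0322,0.15],0],[0.05,[0.1125,-0.0322,0.177],0],[0.05,[0.1125,-0.0322,0.1876],0],[0.05,[0.1125,-0.0322,0.1876],0],[0.015,[0.1125,-0.0322,0.1876],0],[0.015,[0.1125,-0.0322,0.1876],0],[0.015,[0.1125,-0.0322,0.1876],0],[0.015,[0.1125,-0.0322,0.1876],0]]'

```text
clock: 42.9
tool_pos: [652.8, 203.2, 50.0]
orientation: [0.96, -0.281, 0.001, -0.001]
force: [-1.6, -0.3, 6.0]
grip_width: 16.9
```

Request:
carry_out --targets '[[0.015,[0,0,-0.03],0],[0.015,[0,0,-0.08],0],[0.015,[0,0,-0.12],0],[0.015,[-0.05,0.034,-0.12],0],[0.015,[-0.1,0.068,-0.12],0],[0.015,[-0.1116,0.0758,-0.12],0],[0.015,[-0.1116,0.0758,-0.1],0],[0.015,[-0.1116,0.0758,-0.087],0],[0.015,[-0.1116,0.0758,-0.087],0],[0.015,[-0.1116,0.0758,-0.087],0]]'

```text
clock: 44.15
tool_pos: [517.6, 199.2, 134.6]
orientation: [0.96, -0.281, -0.0, 0.0]
force: [0.3, 0.5, -0.6]
grip_width: 16.8
```

Run:
```python
from h import *
plan(); plate("yellow",(514,199),(80,112)); rim("yellow",(514,199),(54,64))
```

```text
now [517.6 199.2 134.6] ang -32.7 grip 16.8 F [ 0.3  0.5 -0.6] t 44.1 j6 0.8
yellow plate n 5368 tilt [-0.038  0.019] z 97.1 c [514.8 198.2] [54.2 53.7] 38.2
yellow wrist 604 [524.9 215.5] [12.6 47.9] 52.2 z 58.9
```

Request:
carry_out --targets '[[0.015,[-0.001,-0.0006,0.01],0],[0.015,[-0.001,-0.0006,0.02],0],[0.015,[-0.001,-0.0006,0.026],0],[0.015,[-0.001,-0.0006,0.03],0],[0.015,[-0.001,-0.0006,0.03],0],[0.015,[-0.001,-0.0006,0.03],0]]'

```text
clock: 45.0
tool_pos: [516.5, 200.3, 105.1]
orientation: [0.96, -0.281, 0.0, -0.0]
force: [0.0, -0.5, -0.1]
grip_width: 16.3
```

Run:
```python
from h import *
plan(); plate("yellow",(514,199),(55,80))
```

```text
now [516.5 200.3 105.1] ang -32.7 grip 16.3 F [ 0.  -0.5 -0.1] t 45.0 j6 0.81
yellow plate n 5627 tilt [-0.037  0.02 ] z 67.5 c [513.6 199.3] [54.4 53.9] 37.8
```

Plug is in with no contact force. I'll lower the last bit, release and check.

Request:
carry_out --targets '[[0.015,[0,0,0.002],0],[0.015,[0,0,0.002],0],[0.025,[0,0,0.002],0],[0.04,[0,0,0.002],0],[0.05,[0,0,0.002],0],[0.05,[0,0,0.002],0],[0.05,[0,0,-0.03],0],[0.05,[0,0,-0.08],0],[0.05,[0,0,-0.12],0],[0.065,[0,-0.05,-0.14],0],[0.065,[0,-0.05,-0.14],0],[0.065,[0,-0.05,-0.14],0]]'

```text
clock: 46.55
tool_pos: [542.7, 242.2, 244.0]
orientation: [0.96, -0.281, -0.001, 0.001]
force: [0.0, -0.2, -0.4]
grip_width: 64.9
```

Run:
```python
from h import *
plate("yellow",(514,199),(55,80))
c=np.array([385.6,345]);ax=np.array([np.cos(np.radians(60.6)),np.sin(np.radians(60.6))]); g=c+34*ax
print(c-54*ax)
plan((*g,160,150.6),(*g,51,150.6))
```

```text
yellow plate n 2588 tilt [-0.001 -0.   ] z 64.1 c [513.1 199.7] [54.2 53.7] 38.0
[359.0911973 297.9544542]
now [542.4 241.8 243.5] ang -32.7 grip 65.1 F [ 0.4 -0.3  0.5] t 46.6 j6 0.86
[np.float64(402.2907276229148), np.float64(374.6212695780864), 160, 150.6] -> [-0.1895, -0.0363, 0.0837] -0.057
[np.float64(402.2907276229148), np.float64(374.6212695780864), 51, 150.6] -> [-0.1894, -0.0365, 0.1927] -0.057
```

Request:
carry_out --targets '[[0.065,[-0.05,-0.01,0.0],-0.057],[0.065,[-0.1,-0.02,0.02],-0.057],[0.065,[-0.15,-0.03,0.04],-0.057],[0.065,[-0.1895,-0.0365,0.08],-0.057],[0.065,[-0.1895,-0.0365,0.12],-0.057],[0.065,[-0.1895,-0.0365,0.16],-0.057],[0.065,[-0.1895,-0.0365,0.182],-0.057],[0.065,[-0.1895,-0.0365,0.193],-0.057],[0.065,[-0.1895,-0.0365,0.193],-0.057],[0.065,[-0.1895,-0.0365,0.193],-0.057]]'

```text
clock: 47.85
tool_pos: [404.2, 375.7, 53.1]
orientation: [0.967, -0.254, 0.001, -0.001]
force: [0.6, -0.1, -0.1]
grip_width: 65.6
```

Run:
```python
from h import *
plan(); tub("blue",(385.6,345),60.6,"b1")
```

```text
now [404.2 375.7  53.1] ang -29.4 grip 65.6 F [ 0.6 -0.1 -0.1] t 47.9 j6 1.13
blue 8635 A [ 2.  22.2 31.9] W [-21.   24.9] Z [ 3.1 46.8 47.8 48.4]
  a 0 729 zmax [46.  47.1 48.1]
  a 10 2853 zmax [ 3.3 46.9 48. ]
  a 20 3451 zmax [ 3.4 46.9 48. ]
  a 30 1574 zmax [ 5.3 43.9 47.8]
  a 40 28 zmax [102.4 103.1 104.3]
```

Request:
carry_out --targets '[[0.05,[0,0.0015,0.0015],0],[0.05,[0,0.0015,0.0015],0],[0.05,[0,0.0015,0.0015],0],[0.0483,[0,0.0015,0.0015],0],[0.0479,[0,0.0015,0.0015],0],[0.0479,[0,0.0015,0.0015],0],[0.0479,[0,0.0015,0.0015],0]]'

```text
clock: 48.78
tool_pos: [402.6, 374.2, 50.4]
orientation: [0.967, -0.254, -0.0, -0.0]
force: [-1.9, 1.3, 2.5]
grip_width: 48.0
```

Request:
carry_out --targets '[[0.0479,[0,0.0026,-0.0033],0],[0.0479,[0,0.0054,-0.0066],0],[0.0479,[0,0.0085,-0.0096],0],[0.0479,[0,0.0116,-0.0125],0],[0.0479,[0,0.0116,-0.0125],0]]'

```text
clock: 49.4
tool_pos: [397.0, 363.7, 63.0]
orientation: [0.967, -0.254, 0.0, -0.0]
force: [-0.2, 0.8, -1.4]
grip_width: 48.1
```

Run:
```python
from h import *
plan(); tub("blue",(385.6,345),60.6)
```

```text
now [397.  363.7  63. ] ang -29.4 grip 48.1 F [-0.2  0.8 -1.4] t 49.4 j6 1.12
blue 11346 A [-15.8  11.1  28.1] W [-23.1  23.3] Z [ 8.4 51.5 59.  60.4]
  a -20 425 zmax [51.3 52.4 53.4]
  a -10 1672 zmax [ 8.6 10.7 55.7]
  a 0 3166 zmax [11.1 56.1 58.2]
  a 10 4159 zmax [13.7 57.7 60.1]
  a 20 1891 zmax [15.5 16.9 46.3]
  a 30 33 zmax [112.4 113.1 113.8]
```

Request:
carry_out --targets '[[0.0479,[0,0.0069,-0.0051],0],[0.0479,[0,0.0143,-0.0093],0],[0.0479,[0,0.0222,-0.0126],0],[0.0479,[0,0.0304,-0.0149],0],[0.0479,[0,0.0304,-0.0149],0]]'

```text
clock: 50.08
tool_pos: [381.9, 337.2, 78.2]
orientation: [0.967, -0.254, 0.0, -0.0]
force: [-0.8, 1.2, 2.3]
grip_width: 48.1
```

Run:
```python
from h import *
plan(); tub("blue",(385.6,345),60.6)
```

```text
now [381.9 337.2  78.2] ang -29.4 grip 48.1 F [-0.8  1.2  2.3] t 50.1 j6 1.09
blue 12350 A [-57.6 -16.1  13.6] W [-23.   23.4] Z [ 5.1 38.4 72.2 74.6]
  a -60 249 zmax [37.3 39.5 44.6]
  a -50 864 zmax [16.6 19.2 52.7]
  a -40 1997 zmax [ 6.5 12.2 60. ]
  a -30 1933 zmax [ 6.6 51.9 70.9]
  a -20 3037 zmax [16.8 71.2 74.5]
  a -10 1817 zmax [23.9 30.7 65.3]
  a 0 1626 zmax [32.3 37.5 53.8]
  a 10 808 zmax [39.5 40.7 43.1]
```

Blue pivots on the first try. Finish the arc, release, measure.

Request:
carry_out --targets '[[0.0479,[0,0.0085,-0.0012],0],[0.0479,[0,0.017,-0.0015],0],[0.0479,[0,0.0256,-0.0006],0],[0.0479,[0,0.0339,0.0012],0],[0.0479,[0,0.042,0.0041],0],[0.0479,[0,0.0496,0.0079],0],[0.0479,[0,0.0557,0.0119],0],[0.0479,[0,0.0557,0.0119],0]]'

```text
clock: 51.12
tool_pos: [354.5, 288.4, 65.3]
orientation: [0.967, -0.254, 0.0, 0.0]
force: [1.0, 0.1, -0.5]
grip_width: 47.9
```

Run:
```python
from h import *
plan(); tub("blue",(359,298),60.6)
```

```text
now [354.5 288.4  65.3] ang -29.4 grip 47.9 F [ 1.   0.1 -0.5] t 51.1 j6 1.03
blue 13125 A [-24.1 -14.3  23.2] W [-23.4  23.3] Z [ 3.1 47.6 60.1 61.1]
  a -30 4984 zmax [19.3 45.1 59.6]
  a -20 2407 zmax [ 3.4 13.3 59.8]
  a -10 2084 zmax [ 3.4  7.7 60.1]
  a 0 1071 zmax [ 6.  55.1 60.6]
  a 10 951 zmax [55.3 59.9 61. ]
  a 20 1628 zmax [48.8 59.7 61.1]
```

Request:
carry_out --targets '[[0.052,[0,0,0],0],[0.065,[0,0,0],0],[0.065,[0,0,0],0],[0.065,[0,0,-0.05],0],[0.065,[0,-0.03,-0.11],0],[0.065,[0,-0.06,-0.17],0],[0.065,[0,-0.06,-0.17],0],[0.065,[0,-0.06,-0.17],0],[0.065,[0,-0.06,-0.17],0],[0.065,[0,-0.06,-0.17],0]]'

```text
clock: 52.42
tool_pos: [383.2, 340.3, 233.6]
orientation: [0.967, -0.254, -0.001, 0.001]
force: [-0.7, 0.3, -0.0]
grip_width: 64.8
```

Run:
```python
from h import *
a,_=rim("blue",(361,302)); b,_=rim("blue",(488,399),(9,17),r=80); knob(b,25)
d=a-b; print("disp",d)
g=b+[.7,-.9]; t=g+d
plan((*g,45,None),(*t,130,None))
```

```text
blue wrist 712 [359.3 298.8] [48.3 45.9] 60.3 z 59.1
blue wrist 2786 [485.  401.2] [52.3 52.3] 53.4 z 12.0
knob 376 [484.6 401.8] 9.4 [484.  401.4  35.7]
disp [-125.73361206 -102.45843506]
now [383.7 340.7 234.8] ang -29.4 grip 64.5 F [0.7 0.2 0.4] t 52.6 j6 1.09
[np.float64(485.69337768554686), np.float64(400.3109375), 45, None] -> [0.0597, -0.1022, 0.1896] 0.0
[np.float64(359.959765625), np.float64(297.8525024414063), 130, None] -> [0.0004, 0.0489, 0.1049] 0.0
```

Request:
carry_out --targets '[[0.05,[0.03,-0.05,0.04],0],[0.05,[0.0597,-0.1022,0.08],0],[0.05,[0.0597,-0.1022,0.12],0],[0.05,[0.0597,-0.1022,0.16],0],[0.05,[0.0597,-0.1022,0.18],0],[0.05,[0.0597,-0.1022,0.19],0],[0.05,[0.0597,-0.1022,0.19],0],[0.05,[0.0597,-0.1022,0.19],0],[0.015,[0.0597,-0.1022,0.19],0],[0.015,[0.0597,-0.1022,0.19],0],[0.015,[0.0597,-0.1022,0.19],0],[0.015,[0.0597,-0.1022,0.19],0]]'

```text
clock: 54.08
tool_pos: [486.9, 401.5, 47.2]
orientation: [0.967, -0.254, 0.001, -0.001]
force: [-1.3, -0.5, 5.1]
grip_width: 17.2
```

Request:
carry_out --targets '[[0.015,[0,0,-0.03],0],[0.015,[0,0,-0.08],0],[0.015,[0,0,-0.12],0],[0.015,[-0.02,0.05,-0.12],0],[0.015,[-0.04,0.1,-0.12],0],[0.015,[-0.0593,0.1511,-0.12],0],[0.015,[-0.0593,0.1511,-0.1],0],[0.015,[-0.0593,0.1511,-0.087],0],[0.015,[-0.0593,0.1511,-0.087],0],[0.015,[-0.0593,0.1511,-0.087],0],[0.015,[-0.0593,0.1511,-0.087],0]]'

```text
clock: 55.45
tool_pos: [361.2, 298.9, 133.4]
orientation: [0.967, -0.254, 0.0, -0.0]
force: [-0.2, 0.6, -0.2]
grip_width: 17.4
```

Run:
```python
from h import *
plan(); plate("blue",(359,299),(75,118))
```

```text
now [361.2 298.9 133.4] ang -29.4 grip 17.4 F [-0.2  0.6 -0.2] t 55.5 j6 1.05
blue plate n 5240 tilt [-0.009  0.002] z 98.4 c [360.3 299.3] [54.  52.4] 52.8
```

Request:
carry_out --targets '[[0.015,[-0.0004,0.0006,0.01],0],[0.015,[-0.0004,0.0006,0.02],0],[0.015,[-0.0004,0.0006,0.027],0],[0.015,[-0.0004,0.0006,0.031],0],[0.015,[-0.0004,0.0006,0.031],0],[0.015,[-0.0004,0.0006,0.031],0]]'

```text
clock: 56.25
tool_pos: [360.1, 298.2, 102.1]
orientation: [0.967, -0.254, 0.0, -0.0]
force: [-1.1, 0.4, -1.1]
grip_width: 16.9
```

Run:
```python
from h import *
plan(); plate("blue",(359,299),(55,80))
```

```text
now [360.1 298.2 102.1] ang -29.4 grip 16.9 F [-1.1  0.4 -1.1] t 56.2 j6 1.05
blue plate n 5241 tilt [-0.009  0.003] z 67.1 c [359.2 298.6] [53.7 52.5] 52.8
```

Request:
carry_out --targets '[[0.015,[0,0,0.002],0],[0.015,[0,0,0.002],0],[0.025,[0,0,0.002],0],[0.04,[0,0,0.002],0],[0.05,[0,0,0.002],0],[0.05,[0,0,0.002],0],[0.05,[0,0,-0.03],0],[0.05,[0,0,-0.08],0],[0.05,[0,0,-0.13],0],[0.065,[0,-0.05,-0.17],0],[0.065,[0,-0.05,-0.17],0],[0.065,[0,-0.05,-0.17],0]]'

```text
clock: 57.8
tool_pos: [383.9, 341.3, 270.8]
orientation: [0.967, -0.254, -0.001, 0.001]
force: [0.0, -1.2, -0.2]
grip_width: 64.9
```

Request:
carry_out --targets '[[0.065,[0,-0.05,-0.05],0],[0.065,[0,-0.1,-0.06],0],[0.065,[0,-0.15,-0.06],0],[0.065,[0,-0.15,-0.06],0],[0.065,[0,-0.15,-0.06],0]]'

```text
clock: 58.42
tool_pos: [457.3, 471.2, 329.6]
orientation: [0.967, -0.254, -0.001, 0.002]
force: [0.0, 0.0, 0.6]
grip_width: 65.5
```

Run:
```python
from h import *
plan(); plate("blue",(359,299),(55,80))
im,P=snap("top"); save(im,"top_end"); im2,P2=lean((475.3,-333.5)); save(im2,"scene_end")
for c in("red","yellow","blue"):
    for b in blobs(im,P,c): 
        if 0<b['mean'][2]<100 and 300<b['mean'][0]<720: print(c,b['c'],b['size'],b['ang'],b['zp'])
a=im; b=cv2.resize(im2[80:330,150:450],(640,533))[:200*2]
save(cv2.resize(np.vstack([a[:330],im2[60:330]]),None,fx=1,fy=1),"end")
d=np.load("top0.npz")["P"]
for n,(u,v) in dict(oil=(457,293),carton=(208,125),sleeve=(381,124)).items(): print(n,P[v,u].round(1),d[v,u].round(1))
```

```text
now [457.3 471.2 329.6] ang -29.4 grip 65.5 F [0.  0.  0.6] t 58.4 j6 1.2
blue plate n 1071 tilt [-0.004  0.001] z 64.1 c [359. 299.] [53.7 51.2] 53.2
4 135 [-43.1  38.4  54.1]
19 78 [31.8 34.3 36.4]
34 74 [28.5 30.5 32.3]
49 80 [24.7 26.3 28.5]
64 79 [20.5 22.5 24.5]
79 81 [16.8 18.5 21. ]
94 88 [12.8 14.9 17. ]
109 92 [ 8.3 11.2 12.7]
124 90 [4.8 6.8 8.9]
139 193 [-11.2  -0.8   4.3]
red [459.8  35.4] [62.3 62.2] 10.3 [60.5 65.9 69. ]
red [ 341.2 -250.9] [21.9 21.9] 56.5 [80.1 85.4 88. ]
yellow [519.2 204. ] [70.9 60.3] 42.8 [44.5 66.  69.4]
blue [361.8 295.7] [53.  53.4] 53.7 [63.  66.  68.8]
oil [ 341.6 -242.    86.7] [ 341.6 -242.3   85.6]
carton [704.6 293.3  50.9] [703.5 292.3  54. ]
sleeve [ 7.296e+02 -1.031e+02 -4.000e-01] [ 728.1 -102.6    3.6]
```

View pics/end.png

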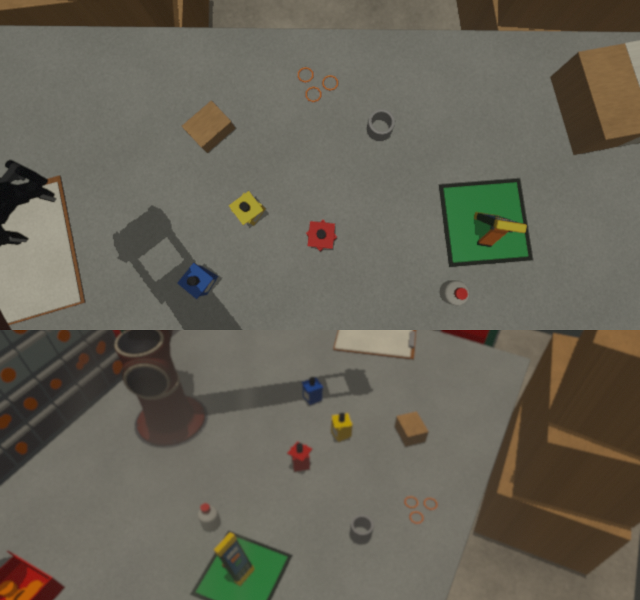

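```bash
python3 -c "
from h import *
print(arm.job_done())"
```

```text
the job is handed in; nothing more can be done
None
```

I unfolded the kickstand and stood the terminal on it in the middle of the mat. The red, yellow and blue tubs are upright with their own covers on. I handed the job in at about 58 s of the 210 s; no verdict was reported.

The interface never tilts the tool, so I stood each part up by slackening the grip to a few tenths of a millimetre below its width. It then pivoted in the fingers while I moved along an arc. The yellow tub needed two tries and the red one needed several; the blue one went first time.

Last checks before handing in:
- **Terminal:** it leans about 14.6° and is unchanged since I let go, standing about 5 mm from the mat centre. I measured the kickstand at about 0.53 rad before standing the terminal up and did not measure it again, but the lean matches an open kickstand.
- **Covers:** all three plates measured level (tilt 0.004 rad or less) at seated height. In the wrist camera each was within about 1.3 mm of its rim centre. The yellow and red plates were measured just after release, then seen again only in the final top and scene views.
- **Bystanders:** the oil bottle and carton were within about 1 mm sideways of where they started, and the sleeve within 2 mm. The gripper was clear of everything.

The wrist and top cameras disagreed by about 2–4 mm in absolute position. I used wrist-camera differences to place the covers, which avoids most of that error.

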